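Clamp a flow cell to the set force

TASK

Take the flow cell off its cradle by the tongue, slide it head first into the throat of the screw clamp until it lies on the plate and rests against the stop (bring it up gently), and let go of it. Then turn the clamp's handle clockwise until the little indicator tab pops out of the base, stop there without overtightening, and leave the cell clamped and the handle free. Leave the other things on the bench alone.

Things in the scene. Friction and masses are not known exactly. Their poses are not given: they have to be found in the camera images.
- clamp: C-shaped grey screw clamp, fixed. Sizes in mm. Origin on the bench under the screw axis, z up; throat open to -y, post at +y. Base 76 (x) x 124 (y -56 to 68) x 30 high. Bridge 36 wide, z 80 to 102, from the post to y = -18. Under it two guide rails (inner faces x = +-20, top z = 56) from y = -40 to 38, their flared ends reach y = -60 (sizes in mm)
- anvil: Sprung steel plate between the rails that the cell lies on, 36 x 90 (clamp y from -54 to 36) x 8 thick. Origin at the plate's mid-height below the screw's axis; its upper face is 4 above the origin: unloaded, z = 46 of the clamp. Spring: first gives at 20 N, then 10 N per mm (sizes in mm)
- stop: Upright steel stop plate at the closed end of the throat, 36 x 4 x 30 high. Origin under its centre, at (0, 40, 44) of the clamp; the face the cell comes up against is at y = 38 of the clamp (sizes in mm)
- handle_grip (a point): Middle of the metal bar handle on the screw: 60 long, 12 thick, 26 high; this point is 119 mm above the bench and stays there. Its x runs along the bar (start angle varies). Clockwise from above tightens: 16 mm per turn brings down the round pad under the bridge, at first 2.5 to 8.5 mm clear of a cell on the plate, how far is not known. Stiff (0.2 to 0.3 N m), stays where left. Opened fingers can be turned round it
- tab (a joint): Sprung steel indicator tab, 16 wide x 6 thick, in a black-edged slot in the clamp base's +x side, 25 above the bench. Value: how far it stands out, in m: 0 flush, 0.014 popped. It may creep 1 to 3 mm, then snaps out when the cell is pressed on the plate with the set force, about 40 N, and then stays out. After that each further 0.1 rad on the handle adds about 2.5 N; 50 N is too much (sizes in mm)
- cell: Flow cell of aluminium, 220 g: block 36 (x) x 88 (y) x 16 high with a tongue 18 wide, 12 high (z 2 to 14), standing out of its -y end to y = -107; two brass stubs 8 dia stand 8 above the block near the tongue. Origin at the centre of the block's underside, z up. Head face at y = 44 (sizes in mm)
- cell_grip (a point): Point on the flow cell's tongue where it is gripped: (0, -80, 8) of the cell, mid-width and mid-height of the tongue, 27 from its free end. Same axes as the cell: grip across x (18 wide); the tongue overhangs freely both on the cradle and in the clamp (sizes in mm)
- cell_head (a point): Centre of the flow cell's head face (the end without tongue), (0, 44, 8) of the cell, same axes (sizes in mm)
- cradle: Grey plastic block, fixed, that the flow cell lies on at the start, 56 x 76 x 28 high with two ridges 8 high, 42 apart, beside the cell. Origin under its centre, y along the cell, towards its head (sizes in mm)
- reagent: Bystander, to be left alone: brown glass reagent bottle, 64 dia x 150 high. Origin under its centre (sizes in mm)
- wrench: Bystander, to be left alone: open-ended wrench, 150 long, lying flat. Origin under its centre (sizes in mm)
- beaker: Bystander, to be left alone: glass beaker, 68 dia x 85 high. Origin under its centre (sizes in mm)
- jar: Bystander, to be left alone: small clear jar with a white lid, 40 dia x 50 high. Origin under its centre (sizes in mm)
- tray: Bystander, to be left alone: small grey two-part open tray, 70 x 100 x 22 high. Origin under its centre (sizes in mm)
- vialrack: Bystander, to be left alone: white block with six holes, 90 x 130 x 30 high. Origin under its centre (sizes in mm)
- vial: Bystander, to be left alone: small glass vial with a grey cap, 22 dia x 32 high. Origin under its centre (sizes in mm)
Mind the look-alikes: they are no part of the job. Of the things like the cell, leave any that is brown or purple; of the rest the larger one is meant.

How it is judged:
By the outcome, as a careful person would: the job done as asked, in the order asked, and still so for the second after the job is handed in, with the robot touching nothing.
It also fails if it takes over 69 s, if anything falls off the work surface, if the arm or the gripper's body presses on something with over 40 N, if the wrist force passes 120 N, or if a joint passes its speed limit or range.

ROBOT

A 7-joint arm with a two-finger parallel gripper is mounted at the origin on the work surface. World frame = base frame: x ahead of the robot, y to its left, z up, the work surface at z = 0. Lengths are in m, angles in rad, forces in N, time in s.
With the tool pointing down it reaches from about 0.35 to 0.9 m from the base axis. Payload 19.9 kg.
Tool frame: the origin (TCP) lies at the very end of the fingers, on their centre line; the grasp point (between the pads) lies 19 mm behind it (robot.pinch_z is the distance from the TCP to the grasp point, in m); x points along the fingers, z is the direction in which the jaws open and shut, and the axes are right-handed (so a half turn about x gives the same grasp; the last joint's range is limited). The gripper opens to 85 mm and grips with 20 to 120 N. Pads are 22 mm wide; open, the fingers measure 114 mm over their backs; the gripper's body (76 mm by 85 mm) begins 54 mm behind the grasp point. The pads swing forward as they close: fully open they stand 13 mm farther back than shut.
Start: joints at [1.173, 0.417, -0.01, 1.614, 0.005, 1.111, -0.053], TCP at [0.218, -0.586, 0.231] pointing down, gripper open.
Joint ranges: [-2.81, 2.81], [-0.39, 2.02], [-1.27, 1.25], [0.06, 2.57], [-1.19, 4.33], [0.19, 2], [-2.82, 2.82]. Speed limits (rad/s): [1.89, 1.89, 2.39, 2.39, 3.01, 3.01, 3.01].

INTERFACE

Orientations are given as a unit quaternion [x, y, z, w].
In Python, from bench import robot gives the robot as it stands. The module is installed in compiled form; this text tells all that it offers.
- The arm moves only by the tool jog_arm, never from a script. Its argument "series" is a list that holds one entry, the list of rows, each a list of 7 numbers: the shift along the tool's x, y, z in units of 50 mm (1.0 is 50 mm), then the turn, a rotation vector about the tool's x, y, z in units of 8 degrees (1.0 is 8 degrees), then the opening, from 0 (shut) to 1 (fully open). A call has 1 to 20 rows; each row is the pose to reach, as a shift and turn from the pose commanded when the call began, along the tool's axes at that moment; what a row does not reach only later rows make up. A row lasts 1/10 s, in which the tool goes at most 50 mm and 8.59 degrees, less where a joint would pass 70% of its speed; a pose out of reach is approached as far as the arm can. A call with a gripper value outside its range is refused whole. The fingers move at their own pace and stop on an object; "newtons" is the grip in N (left out, the last holds). Time passes only in rows, so rows that repeat a pose let the fingers close. It gives the time, the measured TCP pose, the force and the opening at its end, in the units of the state.
- robot.sense(): the state, without advancing time (a new reading comes with each control period).
- robot.read_camera(name): name is "scene" or "top" or "wrist"; returns a dict with "img" (400x640x3 uint8, red, green, blue), "fx", "fy", "cx", "cy" (pixels), "R" (3x3) and "t" (3): a world point X has camera coordinates R X + t; the wrist camera has in their place "tool_from_camera" (4x4, takes a point from camera to tool coordinates, whose origin is the TCP and whose axes are the tool frame's). Camera axes: x right, y down, z forward; pixel columns grow to the right and rows downward; lengths in m; the calibration is good to about 2 mm. The wrist camera is an equidistant fisheye: a pixel r from the principal point sees the ray r / f radians off the axis. A picture is of the moment at which its call begins: read the wrist's pose just before it. There is no depth.
- robot.close_job(): hands the job in, once; it reports no verdict.
Trained networks look in a picture, given as the dict that the camera call returned (one of the last four; its "shot" number tells which), for a name from the list of things; names that differ only in an ending like _2 or _b are one class to them, and where a whole thing is asked for, a point or a joint stands for the part that bears it (a point fixed in the world has none). Each returns a list of dicts, best first, with "conf" (0 to 1); they miss things now and then, are a little off and sometimes report something else, mostly with a low value. They report only what shows in the picture. A call takes as long as a camera call. They do not tell look-alikes from the thing itself.
- robot.recognise(query, picture): "extent" ([left, top, right, bottom] in pixels, round what is visible of it).
- robot.landmark_of(query, picture): "point" ([column, row] in pixels: a listed point, or the origin of a listed thing).
The state is a dict: "clock": time; "qpos": joint angles; "joint_velocities": joint speeds; "tau": joint torques, N m; "tcp_pos": TCP position; "orientation": TCP orientation; "force": force on the tool from outside, world axes, zero at the start; "wrist_torque": the same for the moment, N m; "grip_width": opening from 0.0 (shut) to 1.0 (fully open).
Only numpy, scipy, OpenCV 4.12 (cv2) and the standard library are available. Lean on these libraries where they do the work, as an engineer would, in place of code of your own. Each camera call takes 0.05 s, during which the arm holds its last target.

## Working session

There is one attempt and no reset: what is moved stays moved. The work goes in short steps, Python scripts to look and compute and a tool call to move; the robot and the scene stay as the last step left them, time stands still between calls to the robot, and variables do not carry over. Pictures are saved under pics/ and viewed, and the job is handed in when it is done.

Besides the shell and the picture viewer there is one more tool, called after "Emit:" in YAML: its name, and indented under it one key for each argument. jog_arm: Moves the arm, as the interface text tells. Its arguments: {"type":"object","properties":{"series":{"type":"array"},"newtons":{"type":"number"}},"required":["series"]}

```bash
mkdir -p pics; ls
python3 - <<'E'
from bench import robot
import cv2,json
s=robot.sense();print(s)
for n in ("scene","top","wrist"):
    p=robot.read_camera(n);cv2.imwrite(f"pics/{n}0.png",p["img"][:,:,::-1])
    print(n,{k:(v.tolist() if hasattr(v,'tolist') else v) for k,v in p.items() if k!="img"})
    if n!="wrist":
        for q in ("cell","clamp","cradle","cell_grip","cell_head","handle_grip","stop","anvil","tab"):
            try: print(q,[(r['point'],r['conf']) for r in robot.landmark_of(q,p)][:4])
            except Exception as e: print(q,e)
E
```

```text
pics
{'clock': 0.0, 'qpos': array([ 1.17245866,  0.41796656, -0.01031004,  1.61417014,  0.00467424,
        1.11067778, -0.05301123]), 'joint_velocities': array([-0.00064065, -0.00029308, -0.00014037, -0.00078779,  0.00064499,
        0.00130562, -0.00125289]), 'tau': array([-1.22939338e-03, -8.64471388e+01,  6.79039210e-01, -4.34903276e+01,
        1.91860960e-02,  7.48507184e-03, -4.82215569e-06]), 'tcp_pos': array([ 0.21820277, -0.58531007,  0.23066655]), 'orientation': array([ 0.40355069,  0.5811582 , -0.40310563,  0.58043762]), 'force': array([-0.05869732, -0.2903958 , -0.07275475]), 'wrist_torque': array([-0.03970865, -0.03251647,  0.01879015]), 'grip_width': 0.9999280064573247}
scene {'fx': 421.36455513056086, 'fy': 421.36455513056086, 'cx': 320.1576665759561, 'cy': 196.96096960712572, 'R': [[0.2816736854163136, 0.9594811429951656, -0.007474702715309096], [0.807310303390903, -0.24119685447219252, -0.5385853241888496], [-0.5185653372361866, 0.1456709086585604, -0.8425378195592821]], 't': [-0.1915402748206285, -0.39624573664314094, 1.5937827490785943], 'shot': 1}
cell [([213.3, 
[... 1337 characters left out ...]
0.64), ([377.9, 191.8], 0.62)]
handle_grip [([253.1, 207.9], 0.56)]
stop []
anvil [([260.8, 208.8], 0.52), ([388.6, 215.0], 0.31)]
tab it knows: anvil, beaker, cell, cell_grip, cell_head, clamp, cradle, handle_grip, jar, reagent, stop, tray, vial, vialrack, wrench
wrist {'fx': 309.70691628693146, 'fy': 309.70691628693146, 'cx': 316.94900508261327, 'cy': 200.03451922855027, 'tool_from_camera': [[-2.648736211496206e-05, -0.28634848063191876, 0.9581255381933044, -0.14347276154030755], [0.0006273341378174986, -0.9581253547532224, -0.2863484084657855, 0.07322947272920795], [0.9999998028751286, 0.0005934802444372875, 0.00020501439043549353, 0.0006626757181097398], [0.0, 0.0, 0.0, 1.0]], 'shot': 3}
```

View pics/scene0.png

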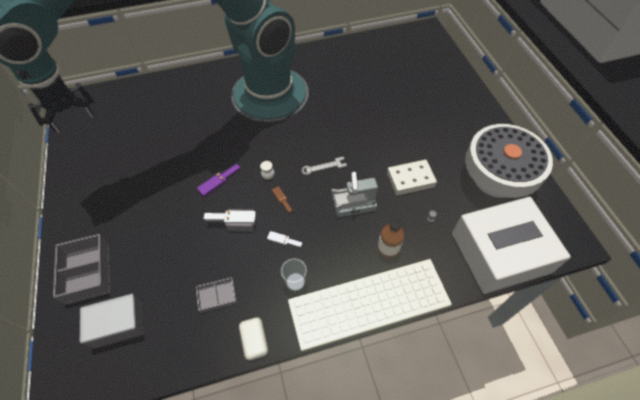

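View pics/top0.png

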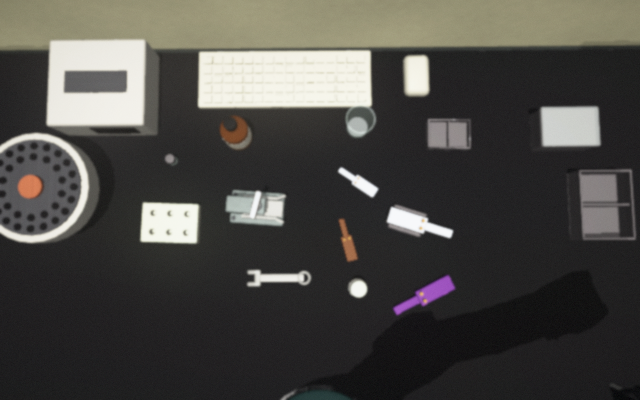

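View pics/wrist0.png

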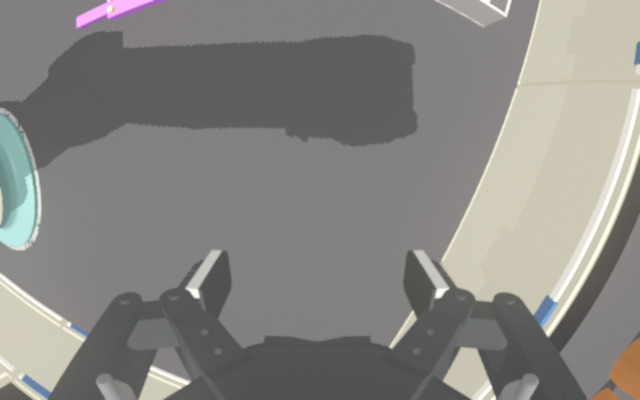

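Run:
```python
import cv2
i=cv2.imread("pics/top0.png");cv2.imwrite("pics/top0c.png",cv2.resize(i[130:330,190:456],None,fx=3,fy=3,interpolation=cv2.INTER_CUBIC))
i=cv2.imread("pics/scene0.png");cv2.imwrite("pics/scene0c.png",cv2.resize(i[140:290,180:446],None,fx=3,fy=3,interpolation=cv2.INTER_CUBIC))
```

```text
(no output)
```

View pics/top0c.png

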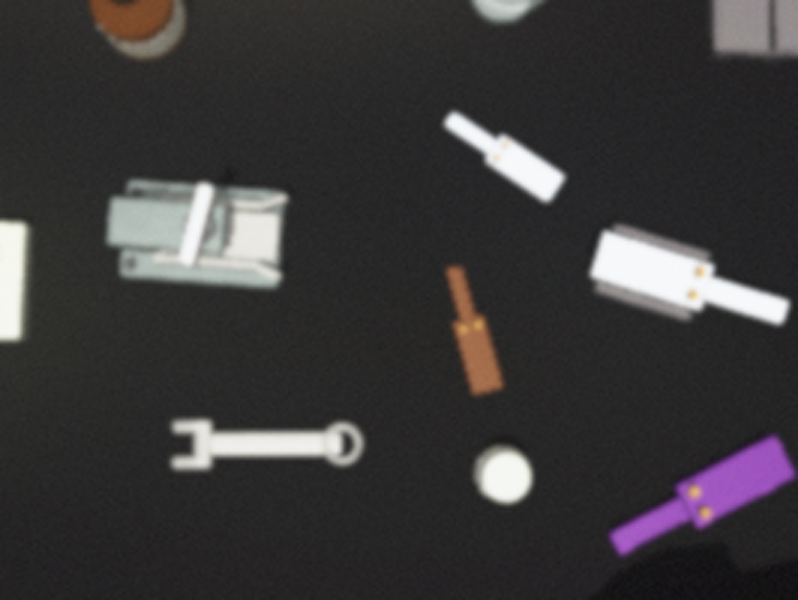

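View pics/scene0c.png

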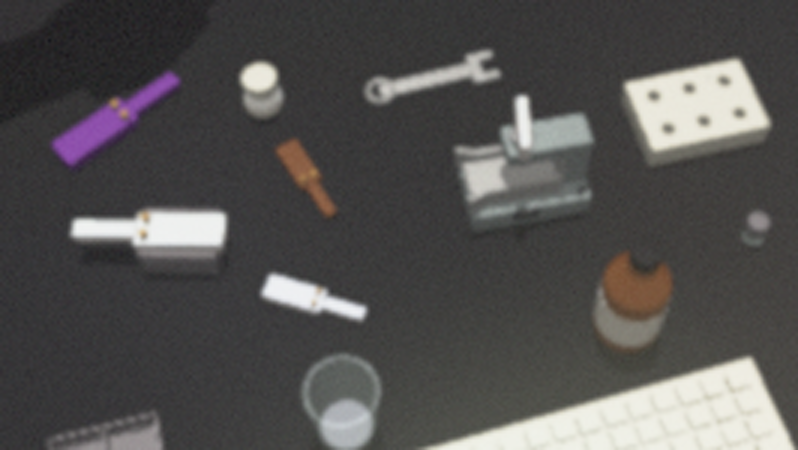

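The real cell is the white one on the cradle (top view about (390–452, 207–237)). The small white one, the brown and the purple are look-alikes. The clamp throat opens to world −y. Next I'll get rough coordinates.

```bash
cat > h.py <<'E'
import numpy as np, cv2
from scipy.spatial.transform import Rotation as Ro
def cal(p): return {k:(np.array(v) if not np.isscalar(v) else v) for k,v in p.items() if k!='img'}
def ray(p,uv,tool=None):
    """origin,dir in world. tool=(pos,quat) for wrist"""
    u=(uv[0]-p['cx'])/p['fx'];v=(uv[1]-p['cy'])/p['fy']
    if 'R' in p:
        R=np.array(p['R']);d=R.T@np.array([u,v,1]);return -R.T@np.array(p['t']),d/np.linalg.norm(d)
    th=np.hypot(u,v);d=np.array([np.sin(th)*u/th,np.sin(th)*v/th,np.cos(th)]) if th>1e-9 else np.array([0,0,1.])
    T=np.array(p['tool_from_camera']);Rt=Ro.from_quat(tool[1]).as_matrix()
    return Rt@T[:3,3]+tool[0],Rt@T[:3,:3]@d
def onz(p,uv,z,tool=None):
    o,d=ray(p,uv,tool);return o+d*(z-o[2])/d[2]
def proj(p,X,tool=None):
    X=np.atleast_2d(X)
    if 'R' in p:
        c=X@np.array(p['R']).T+np.array(p['t'])
        return np.c_[p['cx']+p['fx']*c[:,0]/c[:,2],p['cy']+p['fy']*c[:,1]/c[:,2]]
    T=np.array(p['tool_from_camera']);Rt=Ro.from_quat(tool[1]).as_matrix()
    c=((X-tool[0])@Rt-T[:3,3])@T[:3,:3]
    r=np.hypot(c[:,0],c[:,1]);th=np.arctan2(r,c[:,2]);r=np.maximum(r,1e-12)
    return np.c_[p['cx']+p['fx']*th*c[:,0]/r,p['cy']+p['fy']*th*c[:,1]/r]
def down(yaw):
    """tool x down, tool z (jaws) horizontal at world angle yaw"""
    z=np.array([np.cos(yaw),np.sin(yaw),0]);x=np.array([0,0,-1.]);y=np.cross(z,x)
    return Ro.from_matrix(np.c_[x,y,z])
def move(s,pos,rot=None):
    R=Ro.from_quat(s['orientation']);rot=rot or R
    d=R.inv().apply(np.array(pos)-s['tcp_pos'])/0.05
    w=(R.inv()*rot).as_rotvec(degrees=True)/8
    return np.round(np.r_[d,w],4)
def pose(X,x,y,z,th):
    X=np.atleast_2d(X);c,s=np.cos(th),np.sin(th)
    return np.c_[x+c*X[:,0]-s*X[:,1],y+s*X[:,0]+c*X[:,1],z+X[:,2]]
E
python3 - <<'E'
from h import *
from bench import robot
p=robot.read_camera("top")
f=lambda a,z:np.round(onz(p,(a[0]/3+190,a[1]/3+130),z),4)
for n,a,z in [("head1",(603,232),.044),("head2",(592,277),.044),("b3",(712,265),.044),("b4",(698,308),.044),("te1",(789,300),.042),("te2",(782,324),.042),
 ("h1",(205,184),.132),("h2",(187,264),.132),("base mouth r",(281,287),.03),("base mouth l",(285,190),.056),("base back r",(121,276),.03),("bridge/post l",(110,198),.102),("bridge/post r",(107,243),.102)]:
    print(n,f(a,z))
E
```

```text
head1 [ 0.5578 -0.1666  0.044 ]
head2 [ 0.523  -0.1574  0.044 ]
b3 [ 0.5317 -0.2502  0.044 ]
b4 [ 0.4986 -0.2385  0.044 ]
te1 [ 0.5043 -0.3092  0.042 ]
te2 [ 0.4859 -0.3032  0.042 ]
h1 [0.5881 0.1327 0.132 ]
h2 [0.5305 0.1454 0.132 ]
base mouth r [0.5174 0.0836 0.03  ]
base mouth l [0.591 0.079 0.056]
base back r [0.5268 0.2089 0.03  ]
bridge/post l [0.5813 0.206  0.102 ]
bridge/post r [0.548 0.208 0.102]
```

Run:
```python
from h import *
from bench import robot
s=robot.sense()
R=Ro.from_quat(s['orientation']).as_matrix();print(np.round(R,3)); print(np.degrees(np.arctan2(R[1,2],R[0,2])))
th=np.radians(-17.4)
for f in (0,np.pi):
    print(move(s,[0.535,-0.255,0.26],down(th+f)))
```

```text
[[-0.     0.937  0.349]
 [ 0.     0.349 -0.937]
 [-1.    -0.    -0.   ]]
-69.55782839720196
[-5.7450e-01  8.2444e+00 -3.9834e+00 -6.5197e+00 -8.0000e-04 -2.0000e-04]
[-5.74500e-01  8.24440e+00 -3.98340e+00  1.59803e+01 -2.00000e-04
  1.00000e-03]
```

Emit:
jog_arm:
  series:
    - [[-0.6,8.2,-4.0,-6.5,0,0,1],[-0.6,8.2,-4.0,-6.5,0,0,1],[-0.6,8.2,-4.0,-6.5,0,0,1],[-0.6,8.2,-4.0,-6.5,0,0,1],[-0.6,8.2,-4.0,-6.5,0,0,1],[-0.6,8.2,-4.0,-6.5,0,0,1],[-0.6,8.2,-4.0,-6.5,0,0,1],[-0.6,8.2,-4.0,-6.5,0,0,1],[-0.6,8.2,-4.0,-6.5,0,0,1],[-0.6,8.2,-4.0,-6.5,0,0,1],[-0.6,8.2,-4.0,-6.5,0,0,1],[-0.6,8.2,-4.0,-6.5,0,0,1],[-0.6,8.2,-4.0,-6.5,0,0,1],[-0.6,8.2,-4.0,-6.5,0,0,1]]

```text
clock: 2.4
tcp_pos: [0.5318, -0.2562, 0.2613]
orientation: [0.108, 0.699, -0.109, 0.699]
force: [-0.9, 0.4, 0.1]
grip_width: 1.0
```

```bash
cat > look.py <<'E'
import sys
from h import *
from bench import robot
import pickle
n=sys.argv[1]; cam=sys.argv[2] if len(sys.argv)>2 else "wrist"
s=robot.sense();p=robot.read_camera(cam)
cv2.imwrite(f"pics/{n}.png",p["img"][:,:,::-1])
pickle.dump((s,p),open(f"{n}.pkl","wb"))
R=Ro.from_quat(s['orientation']).as_matrix()
print(s['clock'],s['tcp_pos'].round(4),"yaw",np.degrees(np.arctan2(R[1,2],R[0,2])).round(2),"F",s['force'].round(2),"T",s['wrist_torque'].round(3),"g",round(s['grip_width'],3),s['qpos'].round(2))
for q in sys.argv[3:]:
    print(q,[(r['point'],r['conf']) for r in robot.landmark_of(q,p)][:4])
E
python3 look.py w1 wrist cell cell_grip cell_head cradle
```

```text
2.4 [ 0.5318 -0.2562  0.2613] yaw -17.67 F [-0.86  0.41  0.09] T [-0.001 -0.001 -0.025] g 1.0 [ 0.68  0.35 -0.36  1.66  0.13  1.16 -0.02]
cell [([226.4, 49.5], 0.89), ([301.1, 131.2], 0.84), ([208.3, 212.3], 0.84), ([345.0, 45.8], 0.58)]
cell_grip [([303.9, 195.6], 0.88), ([168.6, 173.2], 0.87), ([355.6, 8.7], 0.75), ([257.7, 28.8], 0.69)]
cell_head [([336.9, 65.6], 0.91), ([228.5, 234.1], 0.75), ([300.2, 97.5], 0.7), ([206.6, 65.1], 0.64)]
cradle [([301.7, 130.3], 0.6)]
```

View pics/w1.png

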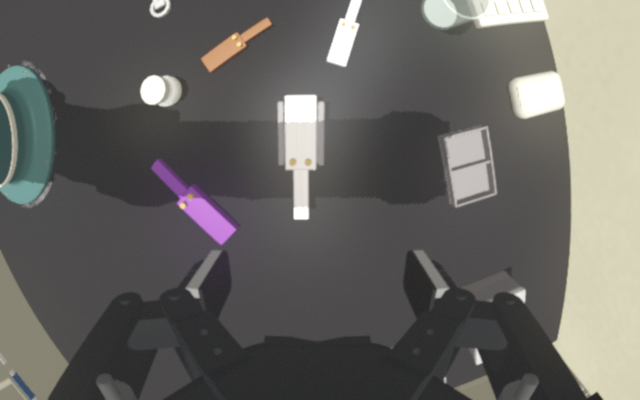

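The wrist picture shows the cell on its cradle, block about (285–317, 95–170) and tongue down to (301,218). I'll zoom in for the corners.

Run:
```python
import cv2
i=cv2.imread("pics/w1.png");cv2.imwrite("pics/w1c.png",cv2.resize(i[85:230,250:350],None,fx=4,fy=4,interpolation=cv2.INTER_CUBIC))
```

```text
(no output)
```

View pics/w1c.png

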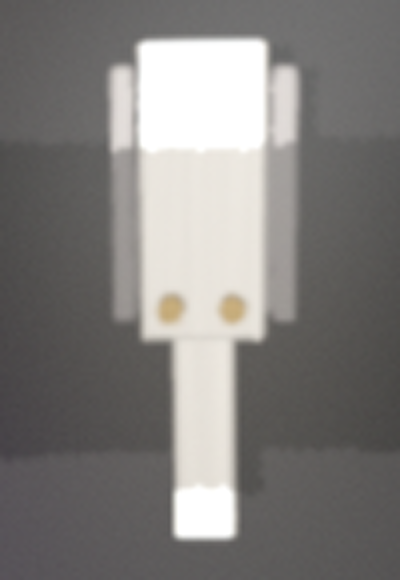

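```bash
cat > fitcell.py <<'E'
from h import *
from scipy.optimize import least_squares
K=np.array([[-18,44,16],[18,44,16],[-18,-44,16],[18,-44,16],[-9,-107,14],[9,-107,14]])/1000
def fit(views,x0,K=K,fixz=None):
    def r(q):
        z=q[2] if fixz is None else fixz
        return np.concatenate([(proj(p,pose(k,q[0],q[1],z,q[3]),t)-uv).ravel()*w for p,t,k,uv,w in views])
    return least_squares(r,x0)
E
python3 - <<'E'
from fitcell import *; import pickle
s,p=pickle.load(open("w1.pkl","rb"));t=(s['tcp_pos'],s['orientation'])
uv=np.array([[137,40],[267,40],[142,338],[264,338],[174,537],[237,537]])/4+[250,85]-0.4
x0=[.53,-.2,.028,-.3]
for fz in (None,.028,.02):
    q=fit([(p,t,K,uv,1)],x0,fixz=fz);print(fz,q.x.round(4),np.degrees(q.x[3]),q.fun.reshape(-1,2).round(2).tolist())
g=q
# check with top
E
```

```text
None [ 0.5281 -0.2057  0.029  -0.312 ] -17.87575025182881 [[0.54, -0.06], [-0.52, -0.31], [0.08, 0.18], [-0.05, 0.2], [0.63, -0.05], [-0.68, 0.04]]
0.028 [ 0.528  -0.2058 -0.6138 -0.312 ] -17.875139741308878 [[0.58, 0.11], [-0.56, -0.14], [0.13, 0.14], [-0.09, 0.17], [0.65, -0.21], [-0.7, -0.11]]
0.02 [ 0.5272 -0.2069 -0.1234 -0.3119] -17.870223249113682 [[0.93, 1.46], [-0.9, 1.22], [0.47, -0.12], [-0.4, -0.1], [0.8, -1.46], [-0.84, -1.37]]
```

Run:
```python
from h import *
from bench import robot
s=robot.sense();th=-.312
g=pose([0,-.08,.008],.528,-.2058,.028,th)[0];print(g)
for z in (.10,.017): print(move(s,[g[0],g[1],z],down(th)))
```

```text
[ 0.50344298 -0.28193772  0.036     ]
[ 3.226e+00 -6.834e-01 -3.916e-01  3.680e-02 -4.000e-04  1.000e-04]
[ 4.886e+00 -6.833e-01 -3.915e-01  3.680e-02 -4.000e-04  1.000e-04]
```

Emit:
jog_arm:
  series:
    - [[1.0,-0.3,-0.2,0.04,0,0,0.6],[2.0,-0.68,-0.39,0.04,0,0,0.6],[3.0,-0.68,-0.39,0.04,0,0,0.6],[3.6,-0.68,-0.39,0.04,0,0,0.6],[4.2,-0.68,-0.39,0.04,0,0,0.6],[4.6,-0.68,-0.39,0.04,0,0,0.6],[4.89,-0.68,-0.39,0.04,0,0,0.6],[4.89,-0.68,-0.39,0.04,0,0,0.6],[4.89,-0.68,-0.39,0.04,0,0,0.6],[4.89,-0.68,-0.39,0.04,0,0,0.6]]

```text
clock: 3.65
tcp_pos: [0.5044, -0.2819, 0.018]
orientation: [0.11, 0.698, -0.11, 0.699]
force: [0.2, -0.2, -0.1]
grip_width: 0.596
```

```bash
python3 look.py w2 wrist cell_grip
```

```text
3.65 [ 0.5044 -0.2819  0.018 ] yaw -17.88 F [ 0.23 -0.15 -0.08] T [-0.006 -0.026  0.046] g 0.596 [ 0.67  0.63 -0.28  1.86  0.26  0.68 -0.07]
cell_grip [([45.1, 202.7], 0.73), ([312.8, 273.5], 0.56)]
```

View pics/w2.png

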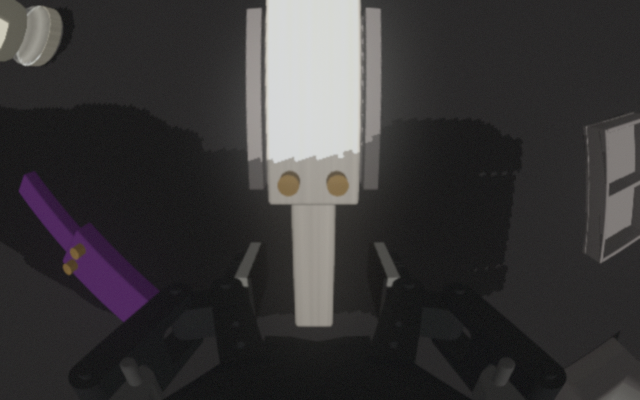

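The tongue sits between the open fingers, centred near column 313 against a jaw centre of 317, so about 1 mm off. I'll correct that and close.

Emit:
jog_arm:
  series:
    - [[0.02,0,-0.024,0,0,0,0.6],[0.02,0,-0.024,0,0,0,0.4],[0.02,0,-0.024,0,0,0,0.0],[0.02,0,-0.024,0,0,0,0.0],[0.02,0,-0.024,0,0,0,0.0],[0.02,0,-0.024,0,0,0,0.0],[0.02,0,-0.024,0,0,0,0.0],[0.02,0,-0.024,0,0,0,0.0],[0.02,0,-0.024,0,0,0,0.0]]
  newtons: 90

```text
clock: 4.65
tcp_pos: [0.5027, -0.2812, 0.0158]
orientation: [0.11, 0.698, -0.11, 0.699]
force: [-1.8, -0.5, 4.9]
grip_width: 0.189
```

```bash
python3 look.py w3 wrist
python3 - <<'E'
from h import *
from bench import robot
s=robot.sense()
print(move(s,[.52,-.0,.20],down(np.radians(-4.4))))
E
```

```text
4.65 [ 0.5027 -0.2812  0.0158] yaw -17.88 F [-1.75 -0.52  4.88] T [ 0.036  0.077 -0.028] g 0.189 [ 0.67  0.64 -0.28  1.87  0.26  0.68 -0.07]
[-3.6836e+00  5.4598e+00 -1.3973e+00 -1.6854e+00  1.2000e-03  3.0000e-04]
```

View pics/w3.png

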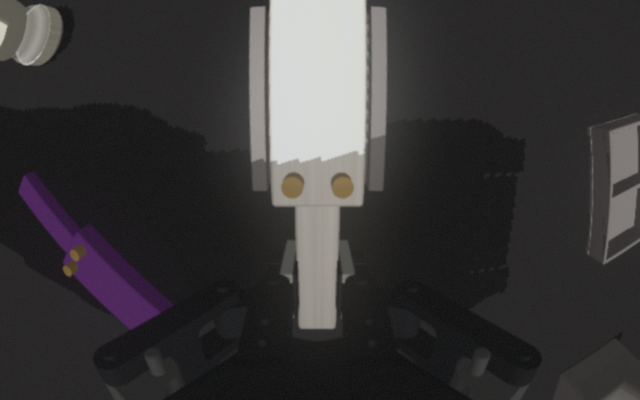

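Gripped: opening 0.19, tongue centred. Now I'll lift and move to a standoff before the throat.

Run:
```python
from h import *
from bench import robot
s=robot.sense()
print(move(s,[.540,-.13,.17],down(np.radians(-4.4))))
```

```text
[-3.0834e+00  3.1083e+00 -2.1840e-01 -1.6854e+00  1.2000e-03  3.0000e-04]
```

Emit:
jog_arm:
  series:
    - [[-0.3,0,0,0,0,0,0],[-0.8,0,0,0,0,0,0],[-1.4,0,0,0,0,0,0],[-2.0,0.3,0,-0.1,0,0,0],[-2.6,0.8,-0.1,-0.5,0,0,0],[-3.08,1.4,-0.15,-0.9,0,0,0],[-3.08,2.0,-0.2,-1.3,0,0,0],[-3.08,2.6,-0.22,-1.6,0,0,0],[-3.08,3.0,-0.22,-1.69,0,0,0],[-3.08,3.1,-0.22,-1.69,0,0,0],[-3.08,3.1,-0.22,-1.69,0,0,0],[-3.08,3.1,-0.22,-1.69,0,0,0]]

```text
clock: 5.9
tcp_pos: [0.5394, -0.1315, 0.1696]
orientation: [0.027, 0.707, -0.028, 0.706]
force: [0.2, -0.2, -2.0]
grip_width: 0.192
```

```bash
python3 look.py w4 wrist clamp handle_grip anvil; python3 look.py t4 top clamp handle_grip anvil;python3 look.py s4 scene clamp
python3 - <<'E'
import cv2
i=cv2.imread("pics/t4.png");cv2.imwrite("pics/t4c.png",cv2.resize(i[170:250,215:355],None,fx=5,fy=5,interpolation=cv2.INTER_CUBIC))
E
```

```text
5.9 [ 0.5394 -0.1315  0.1696] yaw -4.46 F [ 0.23 -0.16 -1.95] T [-0.125  0.004 -0.006] g 0.192 [ 0.54  0.4  -0.44  1.84  0.2   0.95 -0.07]
clamp []
handle_grip []
anvil []
6.1 [ 0.5395 -0.1312  0.1697] yaw -4.44 F [-0.4   0.31 -2.28] T [-0.123  0.025  0.022] g 0.188 [ 0.54  0.4  -0.44  1.84  0.2   0.95 -0.07]
clamp [([259.9, 208.6], 0.75)]
handle_grip [([255.6, 206.1], 0.63)]
anvil [([262.2, 207.2], 0.6)]
6.3 [ 0.5396 -0.1305  0.1697] yaw -4.38 F [-0.12  0.6  -2.4 ] T [-0.174 -0.045 -0.025] g 0.193 [ 0.54  0.4  -0.44  1.84  0.2   0.95 -0.07]
clamp [([349.5, 206.0], 0.95), ([387.3, 246.9], 0.23)]
```

View pics/w4.png

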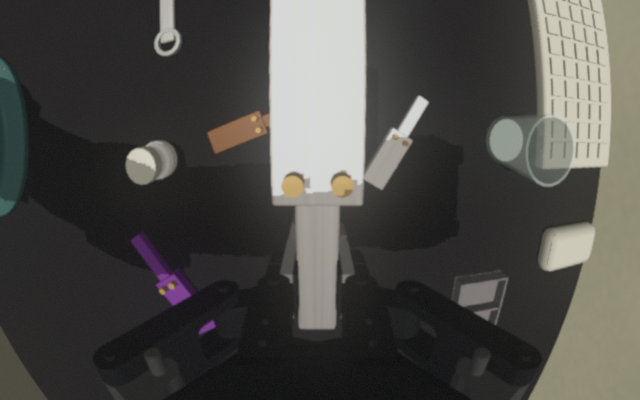

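View pics/t4c.png

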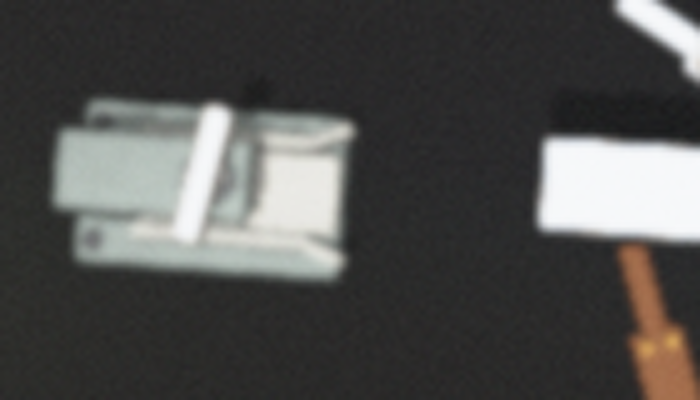

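Run:
```python
from h import *
from bench import robot
s=robot.sense()
print(move(s,[.450,.05,.22],down(np.radians(-4.4))))
```

```text
[-1.0044e+00  3.4606e+00 -2.0636e+00  4.5000e-03 -6.0000e-04 -3.0000e-04]
```

Emit:
jog_arm:
  series:
    - [[-0.5,0.2,-0.7,0,0,0,0],[-1.0,0.6,-1.4,0,0,0,0],[-1.0,1.2,-2.06,0,0,0,0],[-1.0,1.9,-2.06,0,0,0,0],[-1.0,2.6,-2.06,0,0,0,0],[-1.0,3.2,-2.06,0,0,0,0],[-1.0,3.46,-2.06,0,0,0,0],[-1.0,3.46,-2.06,0,0,0,0],[-1.0,3.46,-2.06,0,0,0,0],[-1.0,3.46,-2.06,0,0,0,0]]

```text
clock: 7.4
tcp_pos: [0.4501, 0.0491, 0.2197]
orientation: [0.027, 0.707, -0.027, 0.706]
force: [0.5, -0.8, -1.9]
grip_width: 0.194
```

```bash
python3 look.py w5 wrist clamp handle_grip anvil
python3 - <<'E'
import cv2
i=cv2.imread("pics/w5.png");cv2.imwrite("pics/w5c.png",cv2.resize(i[10:210,370:570],None,fx=3,fy=3,interpolation=cv2.INTER_CUBIC))
E
```

```text
7.4 [0.4501 0.0491 0.2197] yaw -4.43 F [ 0.52 -0.75 -1.9 ] T [-0.134 -0.012  0.013] g 0.194 [ 0.39  0.16 -0.61  2.02  0.11  1.   -0.36]
clamp [([406.2, 92.8], 0.57)]
handle_grip [([436.6, 85.9], 0.83)]
anvil [([413.3, 89.9], 0.82)]
```

View pics/w5.png

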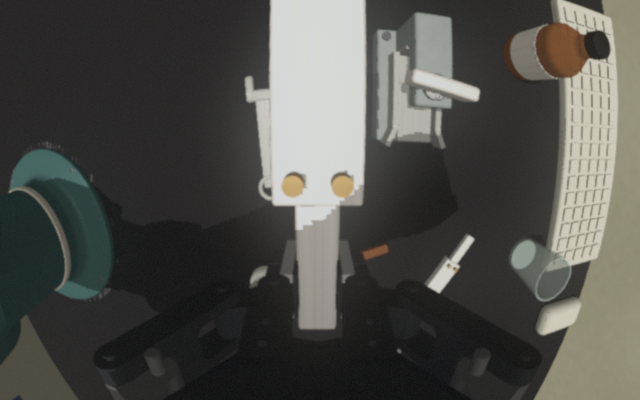

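View pics/w5c.png

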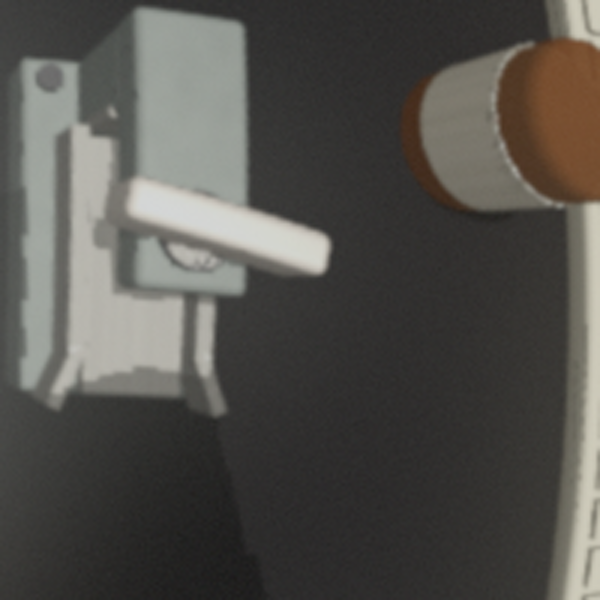

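```bash
cat > fc.py <<'E'
from fitcell import *; import pickle
s,p=pickle.load(open("w5.pkl","rb"));t=(s['tcp_pos'],s['orientation'])
A=[((-18,-18,102),(134,289)),((18,-18,102),(244,294)),((-18,68,102),(138,8)),((18,68,102),(244,22)),((-38,68,30),(24,60)),((-38,-56,30),(22,388)),((-18,-54,46),(82,383)),((18,-54,46),(183,388))]
k=np.array([a for a,b in A])/1000;uv=np.array([b for a,b in A])/3+[370,10]-.33
s2,p2=pickle.load(open("t4.pkl","rb"))
B=[((18,68,102),(62,128)),((-18,68,102),(52,207)),((-38,68,30),(75,262)),((-38,-56,30),(335,280)),((38,68,30),(90,100)),((38,-56,30),(351,118))]
k2=np.array([a for a,b in B])/1000;uv2=np.array([b for a,b in B])/5+[215,170]-.4
x0=[.559,.139,0,-.077]
for n,v in (("w",[(p,t,k,uv,1)]),("t",[(p2,None,k2,uv2,1)])):
  for fz in (None,0.):
    q=fit(v,x0,fixz=fz);print(n,q.x.round(4),np.degrees(q.x[3]).round(2));print(q.fun.reshape(-1,2).round(2).tolist())
# cell in hand in w5
uvc=[(-18,-44,16),(18,-44,16),(-9,-107,14),(9,-107,14)]
print(proj(p2,pose(k2,*q.x),None).round(1).tolist())
E
python3 fc.py
```

```text
w [ 0.5626  0.1387 -0.0079 -0.0766] -4.39
[[0.72, -1.41], [0.59, -0.16], [-1.16, 0.02], [0.09, 0.73], [0.15, -0.41], [-0.0, -0.57], [0.99, 1.21], [-1.5, 0.87]]
w [ 0.56    0.1382  0.5811 -0.0772] -4.42
[[0.75, -0.83], [1.67, 0.52], [-1.15, -2.06], [1.13, -1.1], [-0.7, -1.71], [-0.92, 0.71], [0.56, 2.54], [-1.17, 2.22]]
t [ 0.5602  0.1404 -0.0045 -0.0822] -4.71
[[-0.31, -0.11], [0.23, 0.18], [0.0, -0.41], [0.41, -0.03], [-0.12, 0.03], [-0.21, 0.34]]
t [ 5.599e-01  1.398e-01  1.000e-04 -8.220e-02] -4.71
[[-0.38, -0.16], [0.15, 0.2], [-0.06, -0.35], [0.54, 0.04], [-0.17, -0.03], [-0.07, 0.29]]
[[226.6, 195.0], [225.1, 211.2], [229.5, 221.6], [282.1, 225.6], [232.4, 189.6], [284.7, 193.5]]
```

Clamp at about (0.560, 0.139), yaw −4.5°. Both cameras agree to about 1.5 mm. Next is the pre-insertion pose, head 10 mm in front of the flares.

```bash
cat > ins.py <<'E'
from h import *
from bench import robot
import sys
C=(.560,.1392,0,np.radians(-4.55))
s=robot.sense()
def tgt(x,heady,zb): # cell pose in clamp coords mm -> tcp
    return pose([x/1000,(heady-44-79.5)/1000,zb/1000-.0122],*C)[0]
def inv(P,C=C):
    c,sn=np.cos(C[3]),np.sin(C[3]);d=P[:2]-np.array(C[:2]);return np.array([c*d[0]+sn*d[1],-sn*d[0]+c*d[1]])
if __name__=="__main__":
    a=[float(v) for v in sys.argv[1:]]
    l=inv(s['tcp_pos'])*1000;print("now head y",l[1]+79.5+44,"x",l[0],"zb",s['tcp_pos'][2]*1000+12.2,"F",s['force'].round(1),s['wrist_torque'].round(3))
    for i in range(0,len(a),3): print(a[i:i+3],move(s,tgt(*a[i:i+3]),down(C[3])))
E
python3 ins.py 0 -70 120 0 -70 50
```

```text
now head y 25.36788259207772 x -102.35103947318464 zb 231.98083327248145 F [-0.6 -0.4 -2.1] [-0.174  0.022 -0.051]
[0.0, -70.0, 120.0] [ 2.2396e+00 -1.9122e+00  2.0425e+00  1.7400e-02 -5.0000e-04  3.0000e-04]
[0.0, -70.0, 50.0] [ 3.6396e+00 -1.9122e+00  2.0426e+00  1.7400e-02 -5.0000e-04  3.0000e-04]
```

Emit:
jog_arm:
  series:
    - [[0,-0.7,0.2,0,0,0,0],[0,-1.4,0.6,0,0,0,0],[0.5,-1.91,1.2,0.02,0,0,0],[1.2,-1.91,1.8,0.02,0,0,0],[2.0,-1.91,2.04,0.02,0,0,0],[2.8,-1.91,2.04,0.02,0,0,0],[3.3,-1.91,2.04,0.02,0,0,0],[3.64,-1.91,2.04,0.02,0,0,0],[3.64,-1.91,2.04,0.02,0,0,0],[3.64,-1.91,2.04,0.02,0,0,0],[3.64,-1.91,2.04,0.02,0,0,0]]

```text
clock: 8.7
tcp_pos: [0.5453, -0.0531, 0.0389]
orientation: [0.028, 0.706, -0.028, 0.707]
force: [-0.2, -1.2, -1.8]
grip_width: 0.191
```

```bash
python3 look.py w6 wrist; python3 look.py t6 top; python3 look.py s6 scene; python3 ins.py
python3 - <<'E'
import cv2
i=cv2.imread("pics/t6.png");cv2.imwrite("pics/t6c.png",cv2.resize(i[170:250,215:355],None,fx=5,fy=5,interpolation=cv2.INTER_CUBIC))
i=cv2.imread("pics/s6.png");cv2.imwrite("pics/s6c.png",cv2.resize(i[150:230,270:410],None,fx=5,fy=5,interpolation=cv2.INTER_CUBIC))
E
```

```text
8.7 [ 0.5453 -0.0531  0.0389] yaw -4.53 F [-0.25 -1.17 -1.76] T [-0.137  0.02   0.028] g 0.191 [ 0.38  0.58 -0.43  1.93  0.36  0.7  -0.34]
8.75 [ 0.5453 -0.0531  0.039 ] yaw -4.54 F [-0.18 -1.05 -1.88] T [-0.143 -0.011  0.014] g 0.189 [ 0.38  0.58 -0.43  1.93  0.36  0.7  -0.34]
8.8 [ 0.5453 -0.0532  0.0389] yaw -4.54 F [ 0.77 -0.3  -2.43] T [-0.108 -0.007 -0.041] g 0.19 [ 0.38  0.58 -0.42  1.93  0.36  0.7  -0.34]
now head y -69.38268633928041 x 0.4285802783611601 zb 50.90746429518504 F [ 0.4 -0.5 -1.7] [-0.091 -0.011  0.01 ]
```

View pics/w6.png

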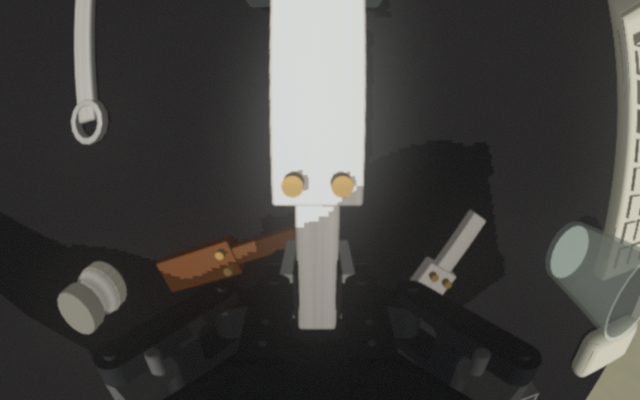

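View pics/t6c.png

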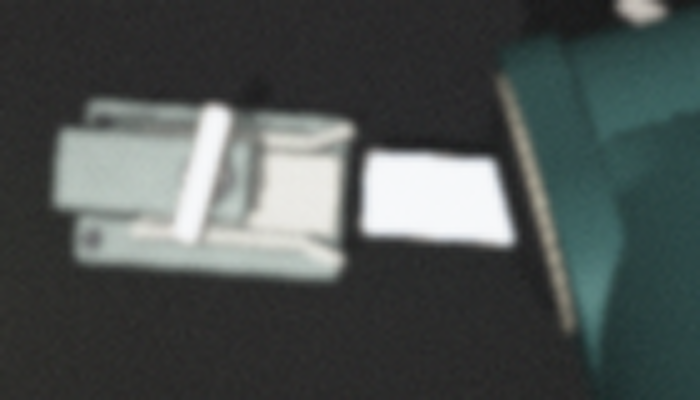

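View pics/s6c.png

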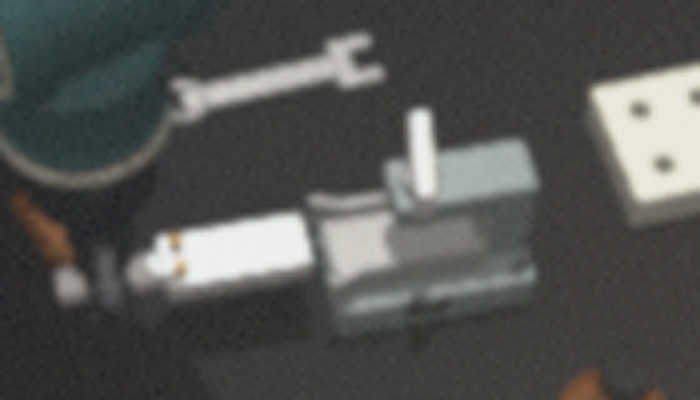

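In the wrist picture the flares at columns 258 and 376 (mid 317) straddle the cell at 270–365 (mid 317.5), so it's aligned. I'll advance part way.

```bash
python3 ins.py  0 -25 50 0 -25 48
```

```text
now head y -69.38268633928041 x 0.4285802783611601 zb 50.90746429518504 F [ 0.4 -0.5 -1.7] [-0.091 -0.011  0.01 ]
[0.0, -25.0, 50.0] [ 0.018   0.8877 -0.0083  0.0027  0.0101  0.0012]
[0.0, -25.0, 48.0] [ 0.058   0.8877 -0.0083  0.0027  0.0101  0.0012]
```

Emit:
jog_arm:
  series:
    - [[0.01,0.1,-0.008,0,0,0,0],[0.02,0.25,-0.008,0,0,0,0],[0.02,0.4,-0.008,0,0,0,0],[0.02,0.55,-0.008,0,0,0,0],[0.02,0.7,-0.008,0,0,0,0],[0.02,0.83,-0.008,0,0,0,0],[0.02,0.89,-0.008,0,0,0,0],[0.02,0.89,-0.008,0,0,0,0],[0.02,0.89,-0.008,0,0,0,0]]

```text
clock: 9.75
tcp_pos: [0.5477, -0.0088, 0.0368]
orientation: [0.028, 0.707, -0.028, 0.707]
force: [-0.1, 0.1, -2.5]
grip_width: 0.193
```

```bash
python3 ins.py 0 -25 48; python3 look.py w7 wrist
```

```text
now head y -25.008795134744673 x -0.5265533313180988 zb 48.952725875174934 F [-0.1  0.1 -2.5] [-0.14  -0.003 -0.036]
[0.0, -25.0, 48.0] [ 0.0191  0.0002  0.0105  0.0027 -0.001   0.0012]
9.75 [ 0.5477 -0.0088  0.0368] yaw -4.53 F [-0.07  0.06 -2.5 ] T [-0.14  -0.003 -0.036] g 0.193 [ 0.3   0.59 -0.43  1.93  0.36  0.7  -0.42]
```

View pics/w7.png

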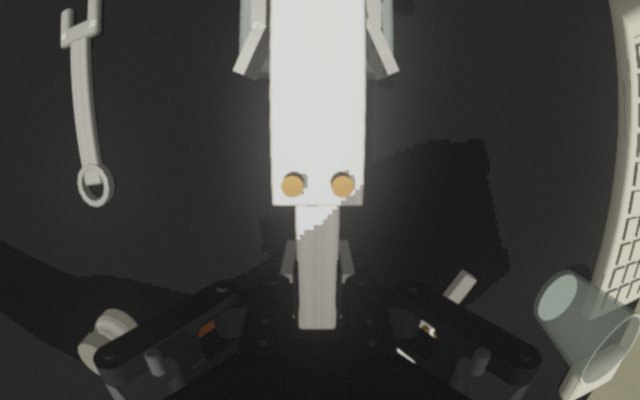

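Both rails flank the cell evenly (flare tips at 235 and 397). Now I'll lower until it touches the plate.

Emit:
jog_arm:
  series:
    - [[0.01,0,0.005,0,0,0,0],[0.02,0,0.005,0,0,0,0],[0.03,0,0.005,0,0,0,0],[0.04,0,0.005,0,0,0,0],[0.04,0,0.005,0,0,0,0],[0.04,0,0.005,0,0,0,0]]

```text
clock: 10.4
tcp_pos: [0.548, -0.0086, 0.0348]
orientation: [0.028, 0.707, -0.028, 0.707]
force: [0.9, 0.4, -2.7]
grip_width: 0.19
```

```bash
python3 ins.py
```

```text
now head y -24.77357383709918 x -0.26428264877820584 zb 46.98563509934354 F [ 0.9  0.4 -2.7] [-0.081  0.032  0.001]
```

Emit:
jog_arm:
  series:
    - [[0.01,0,0,0,0,0,0],[0.015,0,0,0,0,0,0],[0.02,0,0,0,0,0,0],[0.02,0,0,0,0,0,0]]

```text
clock: 10.8
tcp_pos: [0.548, -0.0086, 0.0338]
orientation: [0.028, 0.707, -0.028, 0.707]
force: [0.2, -0.6, 0.2]
grip_width: 0.191
```

```bash
python3 ins.py
```

```text
now head y -24.778394583753794 x -0.21413676754921013 zb 46.0136242713092 F [ 0.2 -0.6  0.2] [-0.072  0.079  0.056]
```

Contact came at zb = 46.0, as predicted, so the cell isn't drooping. I'll slide in at a light lift, then creep up to the stop.

Emit:
jog_arm:
  series:
    - [[-0.006,0.1,0.004,0,0,0,0],[-0.006,0.25,0.004,0,0,0,0],[-0.006,0.4,0.004,0,0,0,0],[-0.006,0.55,0.004,0,0,0,0],[-0.006,0.7,0.004,0,0,0,0],[-0.006,0.85,0.004,0,0,0,0],[-0.006,1.0,0.004,0,0,0,0],[-0.006,1.1,0.004,0,0,0,0],[-0.006,1.16,0.004,0,0,0,0],[-0.006,1.16,0.004,0,0,0,0]]

```text
clock: 11.8
tcp_pos: [0.5528, 0.0499, 0.0341]
orientation: [0.028, 0.707, -0.027, 0.707]
force: [0.4, 1.8, 0.9]
grip_width: 0.194
```

```bash
python3 ins.py;python3 look.py w8 wrist
```

```text
now head y 33.89075586167775 x -0.11295321663937728 zb 46.290889579046876 F [0.4 1.8 0.9] [ 0.285 -0.049  0.024]
11.8 [0.5528 0.0499 0.0341] yaw -4.48 F [0.39 1.77 0.87] T [ 0.285 -0.049  0.024] g 0.194 [ 0.19  0.6  -0.43  1.91  0.37  0.71 -0.53]
```

View pics/w8.png

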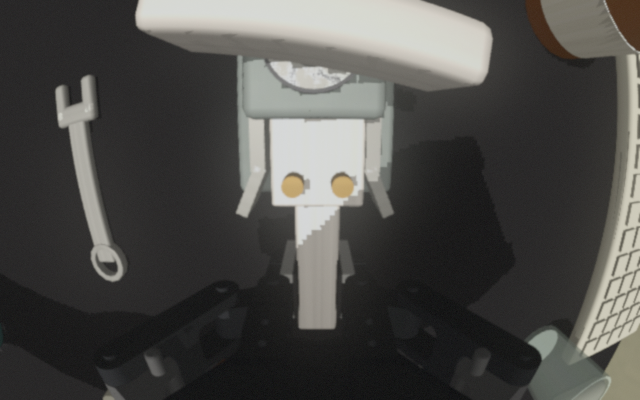

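The cell is well into the throat under the bridge and centred. I'll creep to the stop.

Emit:
jog_arm:
  series:
    - [[0,0.02,0,0,0,0,0],[0,0.04,0,0,0,0,0],[0,0.055,0,0,0,0,0],[0,0.07,0,0,0,0,0],[0,0.07,0,0,0,0,0]]

```text
clock: 12.35
tcp_pos: [0.5531, 0.0528, 0.0341]
orientation: [0.028, 0.707, -0.028, 0.707]
force: [0.2, -1.2, 0.3]
grip_width: 0.191
```

```bash
python3 ins.py
```

```text
now head y 36.809546814095256 x -0.03974735349962597 zb 46.31683214928715 F [ 0.2 -1.2  0.3] [-0.281 -0.106 -0.056]
```

Emit:
jog_arm:
  series:
    - [[0,0.01,0,0,0,0,0],[0,0.02,0,0,0,0,0],[0,0.02,0,0,0,0,0]]

```text
clock: 12.65
tcp_pos: [0.5531, 0.0528, 0.0341]
orientation: [0.028, 0.707, -0.028, 0.706]
force: [-0.6, -6.5, 2.5]
grip_width: 0.194
```

```bash
python3 ins.py
```

```text
now head y 36.847132099561094 x -0.07295767661715663 zb 46.25809211414288 F [-0.6 -6.5  2.5] [-1.377  0.108  0.018]
```

The TCP stopped moving and Fy reached −6.5 N, so the cell is against the stop. I'll ease down onto the plate and release.

Emit:
jog_arm:
  series:
    - [[0.006,-0.006,0,0,0,0,0],[0.01,-0.01,0,0,0,0,0],[0.01,-0.01,0,0,0,0,0],[0.01,-0.01,0,0,0,0,0.2],[0.01,-0.01,0,0,0,0,0.3],[0.01,-0.01,0,0,0,0,0.5],[0.01,-0.01,0,0,0,0,0.5],[0.01,-0.01,0,0,0,0,0.5]]

```text
clock: 13.45
tcp_pos: [0.553, 0.0534, 0.0336]
orientation: [0.028, 0.707, -0.028, 0.707]
force: [-0.1, -0.3, 0.9]
grip_width: 0.495
```

```bash
python3 ins.py;python3 look.py w9 wrist
```

```text
now head y 37.435693400991894 x -0.14493348164689498 zb 45.751764195088484 F [-0.1 -0.3  0.9] [ 0.028 -0.005 -0.031]
13.45 [0.553  0.0534 0.0336] yaw -4.51 F [-0.13 -0.32  0.91] T [ 0.028 -0.005 -0.031] g 0.495 [ 0.18  0.6  -0.42  1.91  0.37  0.71 -0.54]
```

View pics/w9.png

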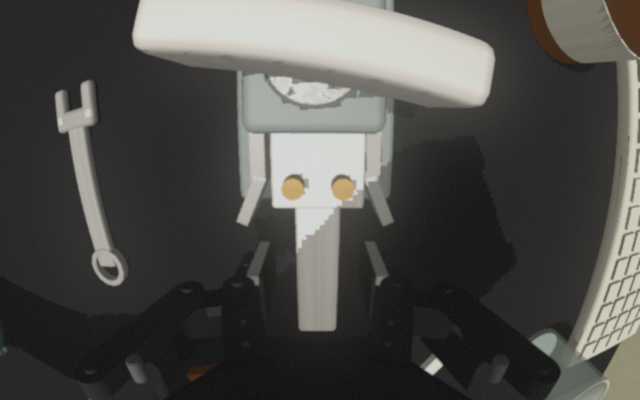

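Run:
```python
from h import *; import pickle
from bench import robot
s,p=pickle.load(open("t4.pkl","rb"))
a,b=[onz(p,(u/5+215-.4,v/5+170-.4),.132) for u,v in((217,103),(186,243))];print(a,b,(a+b)/2,np.linalg.norm(a-b),np.degrees(np.arctan2(*(a-b)[1::-1])))
s=robot.sense()
print(move(s,[.553,.0534,.2]))
for y in (78,): print(move(s,[.56,.138,.20],down(np.radians(y))))
```

```text
[0.59053643 0.13337961 0.132     ] [0.5301215  0.14655581 0.132     ] [0.56032897 0.13996771 0.132     ] 0.061835079110079974 -12.303273940651891
[-3.329e+00  1.200e-03 -1.200e-03  0.000e+00  0.000e+00  0.000e+00]
[-3.32860e+00  1.69900e+00  5.30000e-03 -1.03137e+01  7.00000e-04
 -1.70000e-03]
```

Emit:
jog_arm:
  series:
    - [[-0.4,0,0,0,0,0,0.5],[-1.2,0,0,0,0,0,0.5],[-2.1,0,0,0,0,0,0.5],[-3.0,0,0,0,0,0,0.5],[-3.6,0.2,0,-1,0,0,0.6],[-3.7,0.5,0,-2,0,0,0.6],[-3.7,0.8,0,-3,0,0,0.6],[-3.7,1.1,0,-4,0,0,0.6],[-3.7,1.4,0,-5,0,0,0.6],[-3.7,1.7,0,-6,0,0,0.6],[-3.7,1.7,0,-7,0,0,0.6],[-3.7,1.7,0,-8,0,0,0.6],[-3.7,1.7,0,-9,0,0,0.6],[-3.7,1.7,0,-10,0,0,0.6],[-3.7,1.7,0,-10.3,0,0,0.6],[-3.7,1.7,0,-10.3,0,0,0.6]]

```text
clock: 15.1
tcp_pos: [0.5597, 0.1379, 0.2185]
orientation: [-0.444, 0.55, 0.445, 0.55]
force: [-0.1, -0.9, -0.2]
grip_width: 0.6
```

```bash
python3 look.py w10 wrist handle_grip; python3 look.py s10 scene
python3 - <<'E'
import cv2
i=cv2.imread("pics/s10.png");cv2.imwrite("pics/s10c.png",cv2.resize(i[150:230,290:410],None,fx=6,fy=6,interpolation=cv2.INTER_CUBIC))
E
```

```text
15.1 [0.5597 0.1379 0.2185] yaw 77.91 F [-0.15 -0.9  -0.21] T [ 0.001 -0.012  0.003] g 0.6 [ 0.35  0.47 -0.84  1.73  0.38  1.12  0.75]
handle_grip [([314.7, 201.4], 0.79), ([195.2, 326.5], 0.53)]
15.2 [0.5597 0.138  0.2185] yaw 77.78 F [ 0.44 -0.    0.32] T [ 0.036 -0.025  0.003] g 0.6 [ 0.35  0.47 -0.84  1.73  0.38  1.12  0.75]
```

View pics/w10.png

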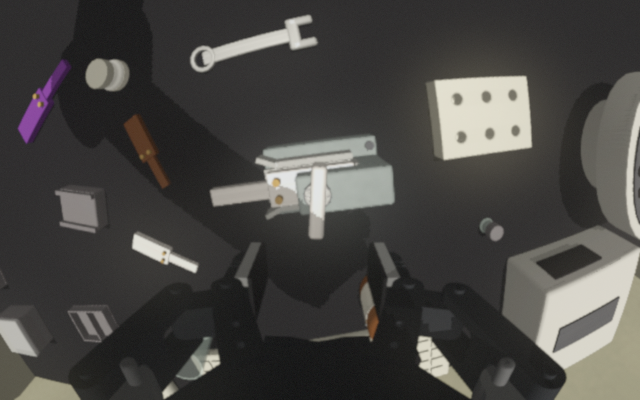

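View pics/s10c.png

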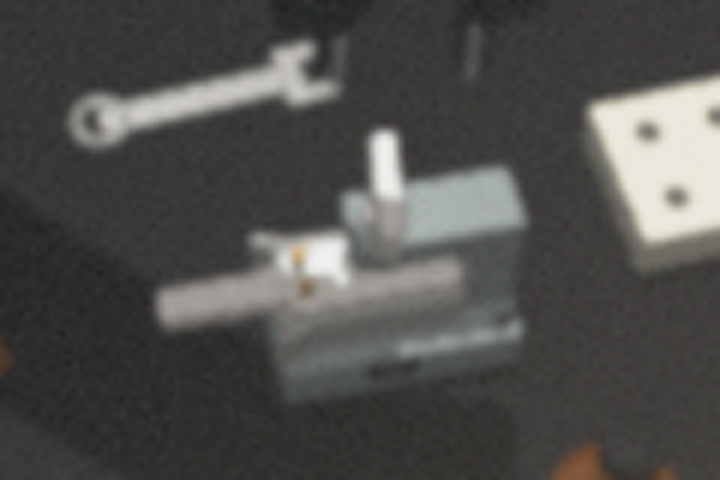

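Run:
```python
from h import *; import pickle
i=cv2.imread("pics/w10.png");cv2.imwrite("pics/w10c.png",cv2.resize(i[150:250,280:380],None,fx=6,fy=6,interpolation=cv2.INTER_CUBIC))
```

```text
(no output)
```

View pics/w10c.png

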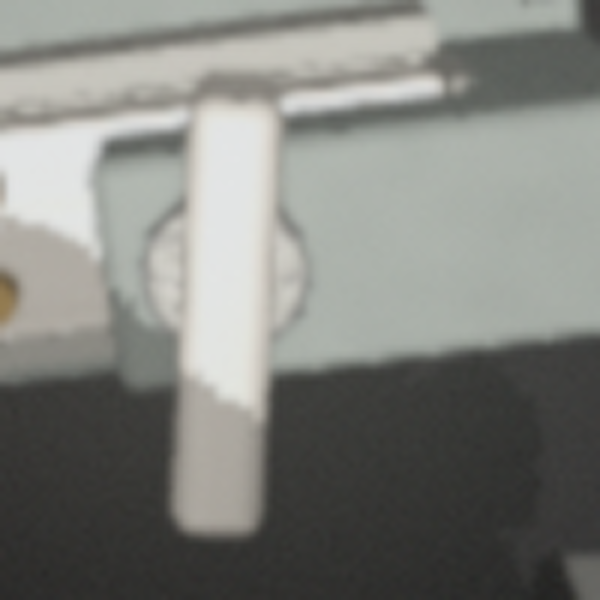

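Run:
```python
from h import *; import pickle
s,p=pickle.load(open("w10.pkl","rb"));t=(s['tcp_pos'],s['orientation'])
a,b=[onz(p,(u/6+280-.4,v/6+150-.4),.132,t) for u,v in((238,98),(218,533))];ang=np.degrees(np.arctan2(*(b-a)[1::-1]));print(a,b,(a+b)/2,np.linalg.norm(a-b),ang)
from bench import robot
s=robot.sense();c=(a+b)/2
for z in (.15,.109): print(move(s,[c[0],c[1],z],down(np.radians(ang+90))))
```

```text
[0.53035826 0.14562825 0.132     ] [0.58765456 0.13077204 0.132     ] [0.55900641 0.13820015 0.132     ] 0.05919099624145456 -14.535966743621053
[ 1.3716e+00  1.4600e-02  1.5000e-03  2.9080e-01 -1.0000e-04 -7.0000e-04]
[ 2.1916e+00  1.4600e-02  1.5000e-03  2.9080e-01 -1.0000e-04 -7.0000e-04]
```

Emit:
jog_arm:
  series:
    - [[0.5,0.015,0,0.15,0,0,0.6],[1.0,0.015,0,0.29,0,0,0.6],[1.5,0.015,0,0.29,0,0,0.6],[1.9,0.015,0,0.29,0,0,0.6],[2.1,0.015,0,0.29,0,0,0.6],[2.18,0.015,0,0.29,0,0,0.6],[2.18,0.015,0,0.29,0,0,0.6],[2.18,0.015,0,0.29,0,0,0.3],[2.18,0.015,0,0.29,0,0,0.0],[2.18,0.015,0,0.29,0,0,0.0],[2.18,0.015,0,0.29,0,0,0.0],[2.18,0.015,0,0.29,0,0,0.0],[2.18,0.015,0,0.29,0,0,0.0]]
  newtons: 60

```text
clock: 16.55
tcp_pos: [0.5594, 0.1382, 0.1104]
orientation: [-0.433, 0.559, 0.433, 0.559]
force: [-2.0, -0.5, 7.1]
grip_width: 0.125
```

```bash
python3 look.py w11 wrist; python3 look.py s11 scene
python3 - <<'E'
import cv2
i=cv2.imread("pics/s11.png");cv2.imwrite("pics/s11c.png",cv2.resize(i[150:230,290:410],None,fx=6,fy=6,interpolation=cv2.INTER_CUBIC))
E
```

```text
16.55 [0.5594 0.1382 0.1104] yaw 75.54 F [-1.98 -0.53  7.08] T [-0.208  0.431 -0.092] g 0.125 [ 0.27  0.59 -0.75  1.82  0.5   0.93  0.62]
16.6 [0.5593 0.1382 0.1104] yaw 75.54 F [-2.29 -0.17  8.17] T [-0.186  0.408 -0.113] g 0.131 [ 0.27  0.59 -0.75  1.82  0.5   0.93  0.62]
```

View pics/w11.png

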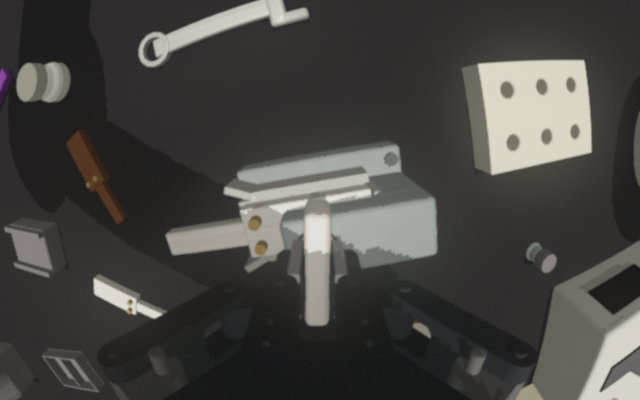

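View pics/s11c.png

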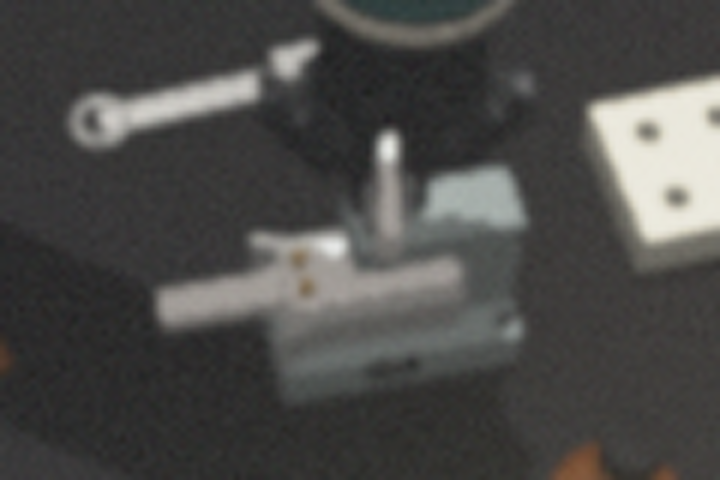

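The handle is gripped and the tab slot is visible and flush at crop (395,365). I'll turn 72° clockwise; the tab can't pop before about 100°.

Emit:
jog_arm:
  series:
    - [[0,0,0,0.3,0,0,0],[0,0,0,0.9,0,0,0],[0,0,0,1.5,0,0,0],[0,0,0,2.1,0,0,0],[0,0,0,2.7,0,0,0],[0,0,0,3.3,0,0,0],[0,0,0,3.9,0,0,0],[0,0,0,4.5,0,0,0],[0,0,0,5.1,0,0,0],[0,0,0,5.7,0,0,0],[0,0,0,6.3,0,0,0],[0,0,0,6.9,0,0,0],[0,0,0,7.5,0,0,0],[0,0,0,8.1,0,0,0],[0,0,0,8.6,0,0,0],[0,0,0,9.0,0,0,0],[0,0,0,9.0,0,0,0]]

```text
clock: 18.35
tcp_pos: [0.559, 0.1379, 0.1103]
orientation: [-0.021, 0.707, 0.021, 0.707]
force: [-4.4, -3.9, 9.1]
grip_width: 0.125
```

```bash
cat > st.py <<'E'
import sys,subprocess,cv2
n=sys.argv[1]
print(subprocess.run(["python3","look.py","s"+n,"scene"],capture_output=True,text=True).stdout)
i=cv2.imread(f"pics/s{n}.png");c=cv2.resize(i[150:230,290:410],None,fx=6,fy=6,interpolation=cv2.INTER_CUBIC)
cv2.imwrite(f"pics/s{n}c.png",cv2.convertScaleAbs(c,alpha=1.6))
E
python3 look.py w12; python3 st.py 12
```

```text
18.35 [0.559  0.1379 0.1103] yaw 3.43 F [-4.37 -3.89  9.08] T [-0.72   1.063 -0.167] g 0.125 [ 0.07  0.52 -0.46  1.83  0.29  0.87 -0.48]
18.4 [0.559  0.1379 0.1103] yaw 3.51 F [-4.17 -2.56  9.91] T [-0.694  1.023 -0.162] g 0.125 [ 0.07  0.52 -0.46  1.83  0.3   0.87 -0.48]
```

View pics/s12c.png

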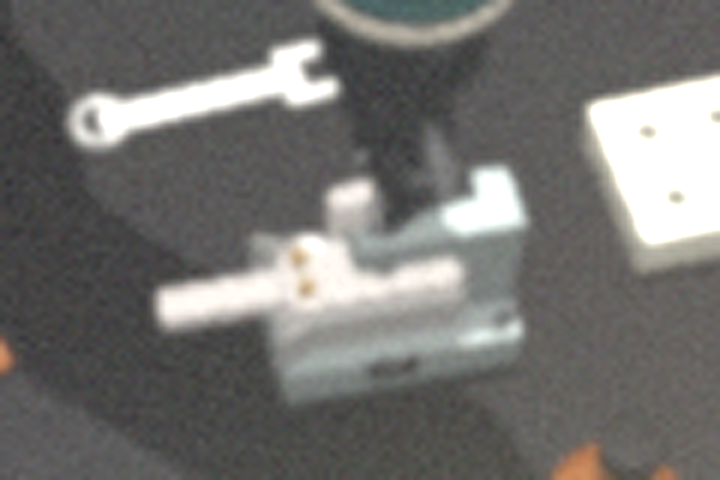

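View pics/w12.png

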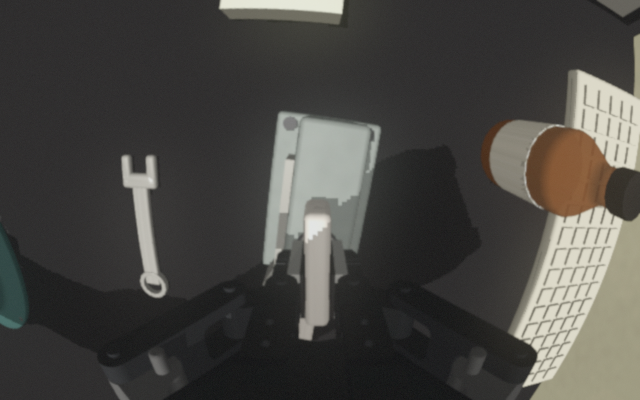

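Emit:
jog_arm:
  series:
    - [[0,0,0,0.6,0,0,0],[0,0,0,1.2,0,0,0],[0,0,0,1.8,0,0,0],[0,0,0,2.4,0,0,0],[0,0,0,3.0,0,0,0],[0,0,0,3.0,0,0,0]]

```text
clock: 19.05
tcp_pos: [0.5589, 0.1379, 0.1103]
orientation: [0.126, 0.696, -0.127, 0.696]
force: [-5.2, -2.7, 10.3]
grip_width: 0.127
```

```bash
python3 look.py w13; python3 st.py 13
```

```text
19.05 [0.5589 0.1379 0.1103] yaw -20.63 F [-5.15 -2.7  10.27] T [-0.752  1.27  -0.179] g 0.127 [-0.01  0.5  -0.37  1.83  0.23  0.85 -0.85]
19.1 [0.5589 0.1379 0.1103] yaw -20.5 F [-5.51 -2.78 11.21] T [-0.675  1.327 -0.195] g 0.125 [-0.01  0.5  -0.37  1.83  0.23  0.85 -0.85]
```

View pics/s13c.png

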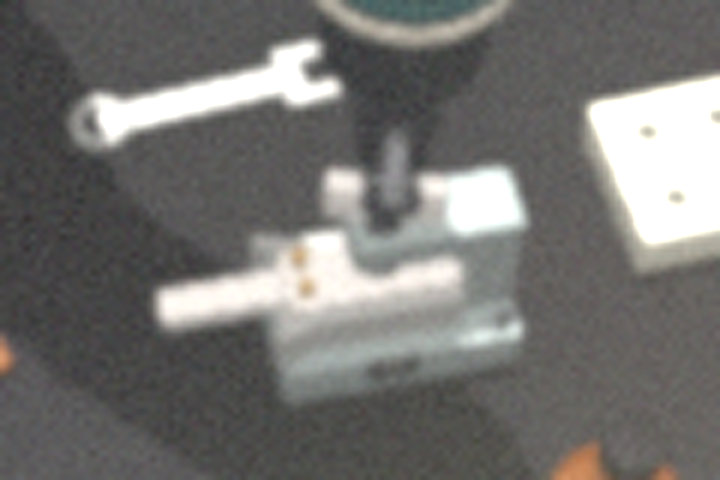

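View pics/w13.png

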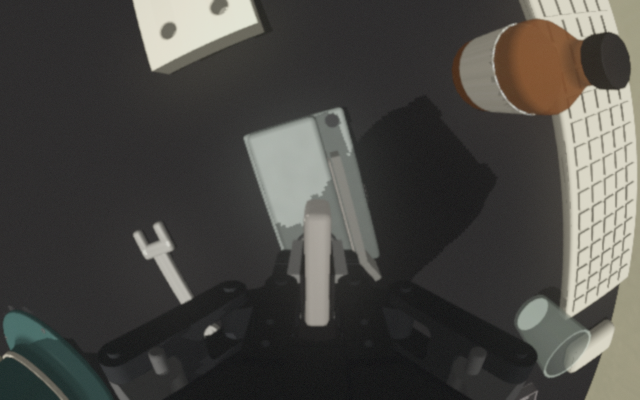

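The slot looks a little brighter, possibly the tab creeping. I'll go in 8° steps now.

Emit:
jog_arm:
  series:
    - [[0,0,0,0.5,0,0,0],[0,0,0,1.0,0,0,0],[0,0,0,1.0,0,0,0]]

```text
clock: 19.45
tcp_pos: [0.5588, 0.1379, 0.1103]
orientation: [0.174, 0.685, -0.175, 0.685]
force: [-6.1, -3.6, 11.7]
grip_width: 0.125
```

```bash
python3 st.py 14
```

```text
19.45 [0.5588 0.1379 0.1103] yaw -28.6 F [-6.05 -3.56 11.7 ] T [-0.646  1.349 -0.175] g 0.125 [-0.03  0.5  -0.34  1.83  0.21  0.85 -0.97]
```

View pics/s14c.png

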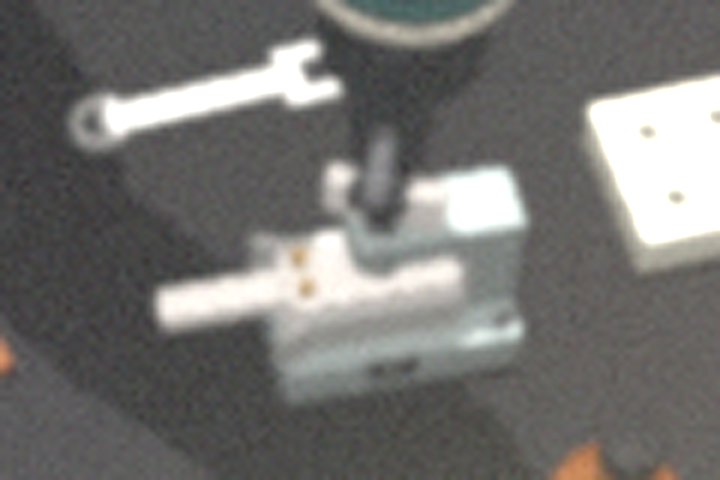

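Emit:
jog_arm:
  series:
    - [[0,0,0,0.5,0,0,0],[0,0,0,1.0,0,0,0],[0,0,0,1.0,0,0,0]]

```text
clock: 19.8
tcp_pos: [0.5588, 0.138, 0.1103]
orientation: [0.222, 0.671, -0.222, 0.671]
force: [-6.6, -4.1, 10.8]
grip_width: 0.127
```

```bash
python3 st.py 15; python3 look.py w15
```

```text
19.8 [0.5588 0.138  0.1103] yaw -36.59 F [-6.58 -4.08 10.83] T [-0.701  1.374 -0.196] g 0.127 [-0.06  0.49 -0.31  1.83  0.19  0.85 -1.09]

19.85 [0.5588 0.138  0.1103] yaw -36.49 F [-6.93 -4.18 10.66] T [-0.674  1.525 -0.201] g 0.128 [-0.06  0.49 -0.31  1.83  0.19  0.85 -1.09]
```

View pics/s15c.png

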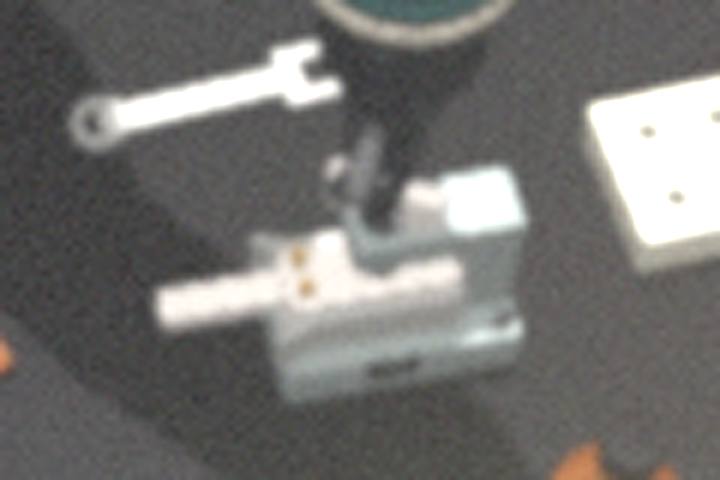

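View pics/w15.png

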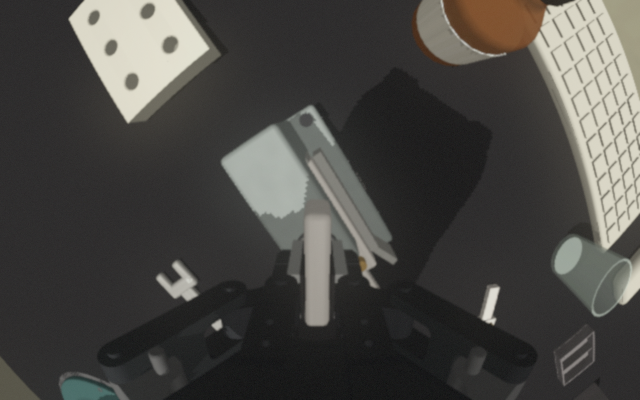

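Not popped after 112°. The wrist view now also shows the base's +x side, with the edge around (365,190). Continuing.

Emit:
jog_arm:
  series:
    - [[0,0,0,0.5,0,0,0],[0,0,0,1.0,0,0,0],[0,0,0,1.0,0,0,0]]

```text
clock: 20.2
tcp_pos: [0.5587, 0.138, 0.1103]
orientation: [0.268, 0.654, -0.268, 0.654]
force: [-7.3, -2.9, 11.3]
grip_width: 0.124
```

```bash
cat > both.py <<'E'
import sys,subprocess,cv2,numpy as np
n=sys.argv[1]
for c in("scene","wrist"): print(subprocess.run(["python3","look.py",c[0]+n,c],capture_output=True,text=True).stdout)
i=cv2.imread(f"pics/s{n}.png");c=cv2.resize(i[185:225,325:390],None,fx=6,fy=6,interpolation=cv2.INTER_CUBIC)
w=cv2.resize(cv2.imread(f"pics/w{n}.png")[90:310,220:460],None,fx=1.6,fy=1.6)
o=np.zeros((360,790,3),np.uint8);o[:240,:390]=cv2.convertScaleAbs(c,alpha=1.6);o[:352,400:784]=cv2.convertScaleAbs(w,alpha=1.4)
cv2.imwrite(f"pics/b{n}.png",o)
E
python3 both.py 16
```

```text
20.2 [0.5587 0.138  0.1103] yaw -44.59 F [-7.3  -2.93 11.3 ] T [-0.661  1.515 -0.24 ] g 0.124 [-0.08  0.49 -0.27  1.83  0.17  0.84 -1.22]

20.25 [0.5587 0.138  0.1104] yaw -44.49 F [-6.63 -2.7  12.03] T [-0.585  1.542 -0.186] g 0.129 [-0.08  0.49 -0.27  1.83  0.17  0.84 -1.21]
```

View pics/b16.png

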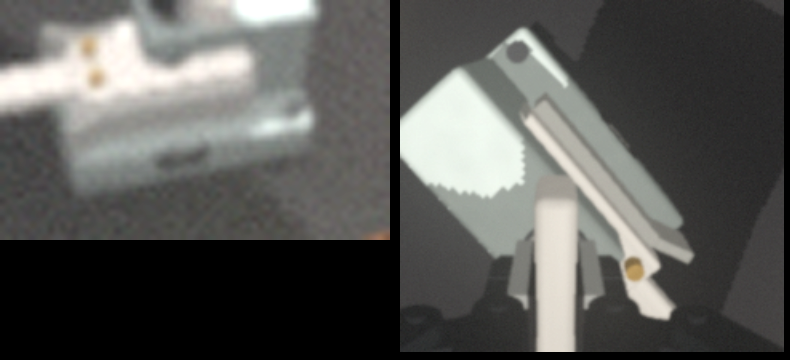

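Slot in view at (620,140) of the wrist crop, not popped (120° so far).

Emit:
jog_arm:
  series:
    - [[0,0,0,0.5,0,0,0],[0,0,0,1.0,0,0,0],[0,0,0,1.0,0,0,0]]

```text
clock: 20.6
tcp_pos: [0.5587, 0.138, 0.1103]
orientation: [0.313, 0.634, -0.313, 0.634]
force: [-6.7, -2.3, 11.5]
grip_width: 0.127
```

```bash
python3 both.py 17
```

```text
20.6 [0.5587 0.138  0.1103] yaw -52.59 F [-6.71 -2.33 11.46] T [-0.641  1.555 -0.223] g 0.127 [-0.11  0.48 -0.24  1.83  0.15  0.84 -1.34]

20.65 [0.5587 0.138  0.1103] yaw -52.48 F [-7.89 -2.52 11.2 ] T [-0.586  1.584 -0.18 ] g 0.125 [-0.11  0.48 -0.24  1.83  0.15  0.84 -1.34]
```

View pics/b17.png

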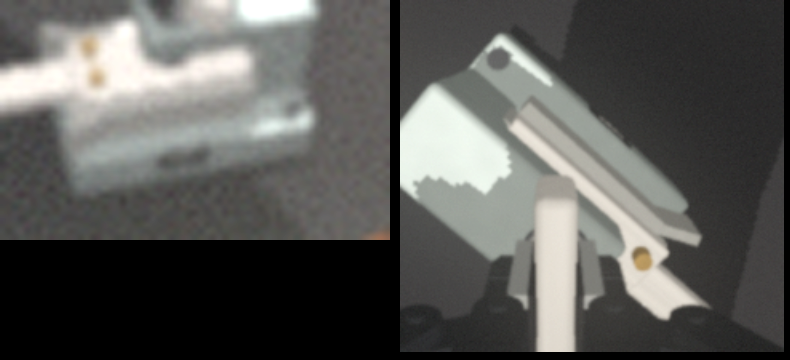

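Emit:
jog_arm:
  series:
    - [[0,0,0,0.5,0,0,0],[0,0,0,1.0,0,0,0],[0,0,0,1.0,0,0,0]]

```text
clock: 21.0
tcp_pos: [0.5587, 0.1381, 0.1104]
orientation: [0.357, 0.611, -0.357, 0.61]
force: [-7.4, -3.6, 11.6]
grip_width: 0.126
```

```bash
python3 both.py 18
```

```text
21.0 [0.5587 0.1381 0.1104] yaw -60.59 F [-7.44 -3.64 11.61] T [-0.567  1.611 -0.176] g 0.126 [-0.13  0.48 -0.21  1.83  0.13  0.84 -1.46]

21.05 [0.5586 0.1381 0.1103] yaw -60.48 F [-7.21 -2.85 11.26] T [-0.6    1.624 -0.173] g 0.122 [-0.13  0.48 -0.21  1.83  0.13  0.84 -1.46]
```

View pics/b18.png

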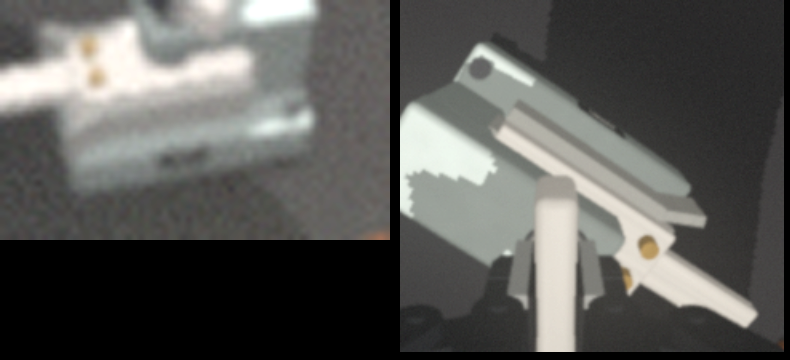

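136° so far, tab still flush.

Emit:
jog_arm:
  series:
    - [[0,0,0,0.5,0,0,0],[0,0,0,1.0,0,0,0],[0,0,0,1.0,0,0,0]]

```text
clock: 21.4
tcp_pos: [0.5586, 0.1382, 0.1103]
orientation: [0.398, 0.584, -0.399, 0.584]
force: [-7.5, -2.9, 11.0]
grip_width: 0.124
```

```bash
python3 both.py 19
```

```text
21.4 [0.5586 0.1382 0.1103] yaw -68.58 F [-7.5  -2.93 11.01] T [-0.551  1.601 -0.196] g 0.124 [-0.16  0.48 -0.18  1.84  0.11  0.84 -1.59]

21.45 [0.5586 0.1382 0.1103] yaw -68.47 F [-7.37 -2.95 11.87] T [-0.535  1.647 -0.143] g 0.124 [-0.15  0.48 -0.18  1.83  0.11  0.84 -1.58]
```

View pics/b19.png

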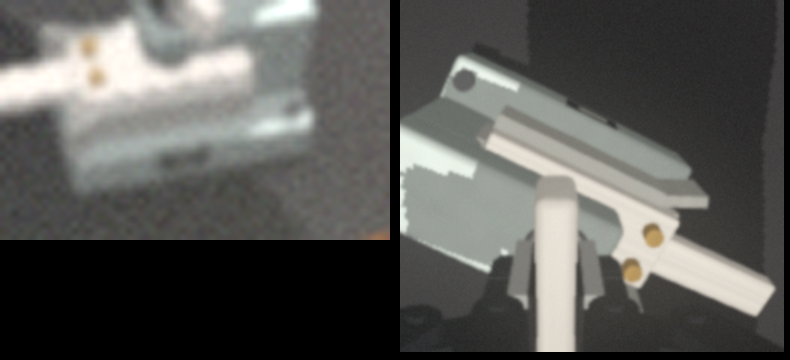

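Emit:
jog_arm:
  series:
    - [[0,0,0,0.5,0,0,0],[0,0,0,1.0,0,0,0],[0,0,0,1.0,0,0,0]]

```text
clock: 21.8
tcp_pos: [0.5586, 0.1382, 0.1103]
orientation: [0.438, 0.555, -0.438, 0.555]
force: [-7.3, -2.1, 11.2]
grip_width: 0.125
```

```bash
python3 both.py 20
```

```text
21.8 [0.5586 0.1382 0.1103] yaw -76.58 F [-7.28 -2.07 11.18] T [-0.481  1.649 -0.243] g 0.125 [-0.18  0.48 -0.15  1.84  0.09  0.84 -1.71]

21.85 [0.5586 0.1382 0.1103] yaw -76.48 F [-7.98 -2.84 12.61] T [-0.425  1.709 -0.246] g 0.121 [-0.18  0.48 -0.15  1.84  0.09  0.84 -1.71]
```

View pics/b20.png

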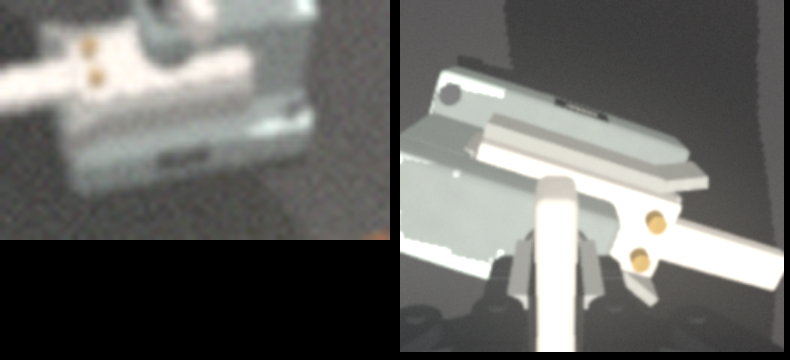

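152°. The tab edge shows inside its slot in the wrist crop at (582,110), still flush.

Emit:
jog_arm:
  series:
    - [[0,0,0,0.5,0,0,0],[0,0,0,1.0,0,0,0],[0,0,0,1.0,0,0,0]]

```text
clock: 22.2
tcp_pos: [0.5586, 0.1383, 0.1104]
orientation: [0.476, 0.523, -0.476, 0.523]
force: [-7.2, -2.4, 10.6]
grip_width: 0.124
```

```bash
python3 both.py 21
```

```text
22.2 [0.5586 0.1383 0.1104] yaw -84.58 F [-7.22 -2.45 10.58] T [-0.431  1.657 -0.156] g 0.124 [-0.21  0.48 -0.12  1.84  0.07  0.83 -1.83]

22.25 [0.5586 0.1383 0.1103] yaw -84.47 F [-7.28 -0.95 11.95] T [-0.344  1.708 -0.208] g 0.129 [-0.2   0.48 -0.12  1.84  0.07  0.83 -1.83]
```

View pics/b21.png

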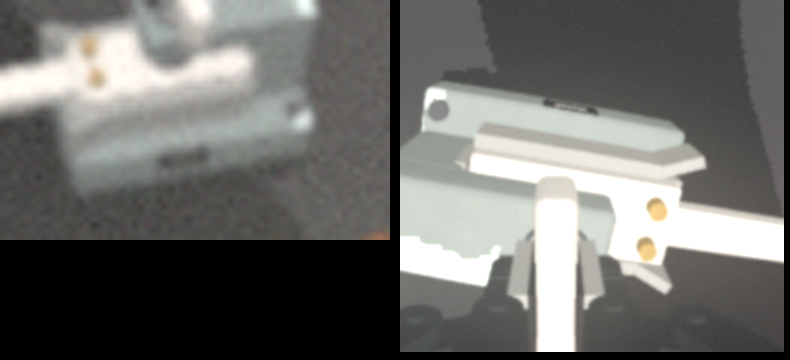

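Emit:
jog_arm:
  series:
    - [[0,0,0,0.5,0,0,0],[0,0,0,1.0,0,0,0],[0,0,0,1.0,0,0,0]]

```text
clock: 22.6
tcp_pos: [0.5586, 0.1383, 0.1103]
orientation: [-0.511, -0.489, 0.511, -0.488]
force: [-7.5, -1.1, 10.8]
grip_width: 0.126
```

```bash
python3 both.py 22
```

```text
22.6 [0.5586 0.1383 0.1103] yaw -92.57 F [-7.53 -1.15 10.79] T [-0.436  1.676 -0.14 ] g 0.126 [-0.23  0.47 -0.08  1.84  0.05  0.83 -1.95]

22.65 [0.5586 0.1383 0.1103] yaw -92.47 F [-7.17 -1.19 11.31] T [-0.355  1.697 -0.15 ] g 0.121 [-0.23  0.47 -0.08  1.84  0.05  0.83 -1.95]
```

View pics/b22.png

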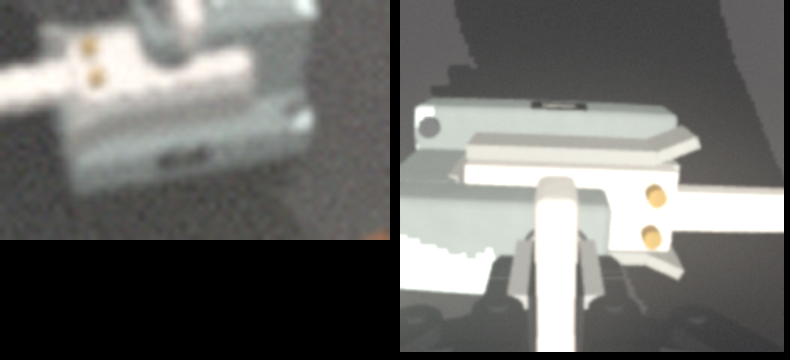

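168°, tab still flush (slot at wrist crop (558,104)). Continuing.

Emit:
jog_arm:
  series:
    - [[0,0,0,0.5,0,0,0],[0,0,0,1.0,0,0,0],[0,0,0,1.0,0,0,0]]

```text
clock: 23.0
tcp_pos: [0.5586, 0.1384, 0.1104]
orientation: [-0.544, -0.452, 0.544, -0.452]
force: [-7.0, -1.7, 12.0]
grip_width: 0.124
```

```bash
python3 both.py 23
```

```text
23.0 [0.5586 0.1384 0.1104] yaw -100.57 F [-7.05 -1.74 12.01] T [-0.329  1.611 -0.14 ] g 0.124 [-0.26  0.47 -0.05  1.84  0.03  0.83 -2.08]

23.05 [0.5586 0.1384 0.1103] yaw -100.47 F [-7.23 -1.71 12.53] T [-0.273  1.655 -0.153] g 0.122 [-0.26  0.47 -0.05  1.84  0.03  0.83 -2.08]
```

View pics/b23.png

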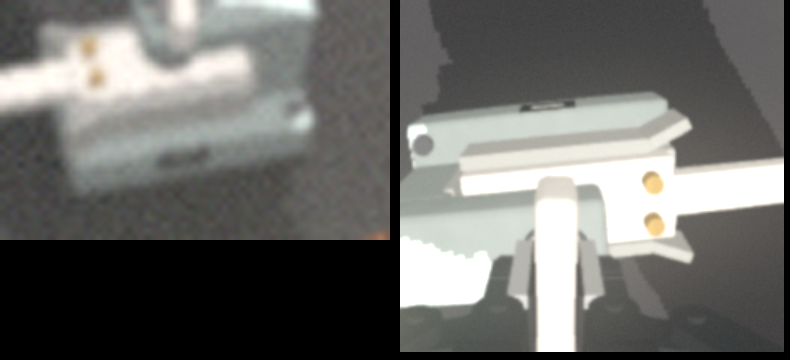

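Emit:
jog_arm:
  series:
    - [[0,0,0,0.5,0,0,0],[0,0,0,1.0,0,0,0],[0,0,0,1.0,0,0,0]]

```text
clock: 23.4
tcp_pos: [0.5587, 0.1384, 0.1104]
orientation: [-0.574, -0.413, 0.574, -0.413]
force: [-7.7, -0.9, 10.9]
grip_width: 0.125
```

```bash
python3 both.py 24
```

```text
23.4 [0.5587 0.1384 0.1104] yaw -108.57 F [-7.69 -0.88 10.87] T [-0.261  1.66  -0.163] g 0.125 [-0.28  0.47 -0.02  1.84  0.01  0.83 -2.2 ]

23.45 [0.5586 0.1384 0.1103] yaw -108.46 F [-6.81 -1.35 10.94] T [-0.254  1.64  -0.11 ] g 0.127 [-0.28  0.47 -0.02  1.84  0.01  0.83 -2.2 ]
```

View pics/b24.png

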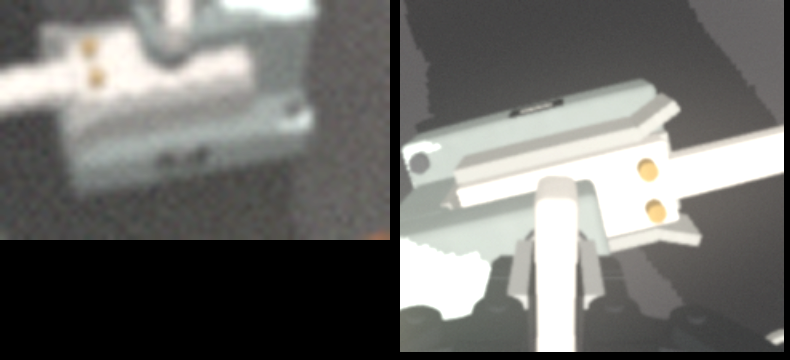

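At 184° the tab has begun to creep: a brighter patch has appeared inside the slot in both views. I'll take 5° steps now.

Emit:
jog_arm:
  series:
    - [[0,0,0,0.3,0,0,0],[0,0,0,0.6,0,0,0],[0,0,0,0.6,0,0,0]]

```text
clock: 23.8
tcp_pos: [0.5586, 0.1384, 0.1103]
orientation: [-0.591, -0.389, 0.591, -0.388]
force: [-7.3, -1.8, 10.8]
grip_width: 0.127
```

```bash
python3 both.py 25
```

```text
23.8 [0.5586 0.1384 0.1103] yaw -113.31 F [-7.27 -1.84 10.8 ] T [-0.28   1.551 -0.015] g 0.127 [-0.3   0.47 -0.    1.84 -0.    0.83 -2.27]

23.85 [0.5586 0.1385 0.1103] yaw -113.24 F [-7.47 -0.98 11.5 ] T [-0.216  1.589 -0.04 ] g 0.127 [-0.3   0.47 -0.    1.84  0.    0.83 -2.27]
```

View pics/b25.png

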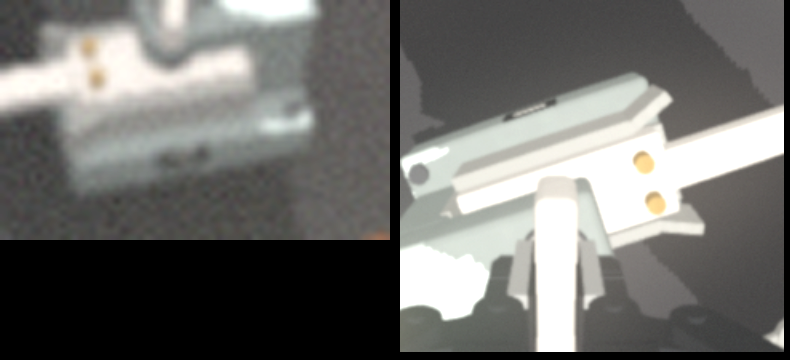

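Crept a little, but no snap.

Emit:
jog_arm:
  series:
    - [[0,0,0,0.3,0,0,0],[0,0,0,0.6,0,0,0],[0,0,0,0.6,0,0,0]]

```text
clock: 24.2
tcp_pos: [0.5586, 0.1385, 0.1103]
orientation: [-0.606, -0.364, 0.607, -0.363]
force: [-6.3, -0.8, 12.0]
grip_width: 0.129
```

```bash
python3 both.py 26
```

```text
24.2 [0.5586 0.1385 0.1103] yaw -118.1 F [-6.28 -0.76 12.04] T [-0.175  1.595 -0.016] g 0.129 [-0.31  0.47  0.02  1.84 -0.01  0.83 -2.35]

24.25 [0.5587 0.1385 0.1103] yaw -118.04 F [-7.64 -0.37 11.29] T [-0.193  1.552 -0.051] g 0.125 [-0.31  0.47  0.02  1.84 -0.01  0.83 -2.35]
```

View pics/b26.png

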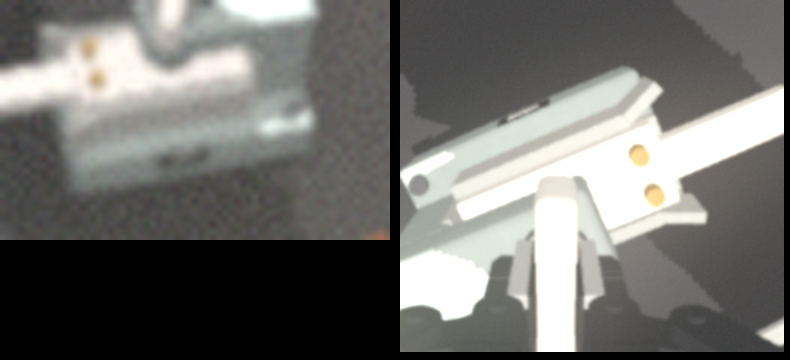

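Emit:
jog_arm:
  series:
    - [[0,0,0,0.3,0,0,0],[0,0,0,0.6,0,0,0],[0,0,0,0.6,0,0,0]]

```text
clock: 24.6
tcp_pos: [0.5587, 0.1385, 0.1103]
orientation: [-0.621, -0.338, 0.621, -0.338]
force: [-7.3, 0.1, 10.7]
grip_width: 0.125
```

```bash
python3 both.py 27
```

```text
24.6 [0.5587 0.1385 0.1103] yaw -122.9 F [-7.28  0.06 10.75] T [-0.156  1.524  0.009] g 0.125 [-0.33  0.47  0.04  1.84 -0.02  0.83 -2.42]

24.65 [0.5587 0.1385 0.1103] yaw -122.84 F [-7.64 -0.5  11.57] T [-0.105  1.559 -0.077] g 0.123 [-0.33  0.47  0.04  1.84 -0.02  0.83 -2.42]
```

View pics/b27.png

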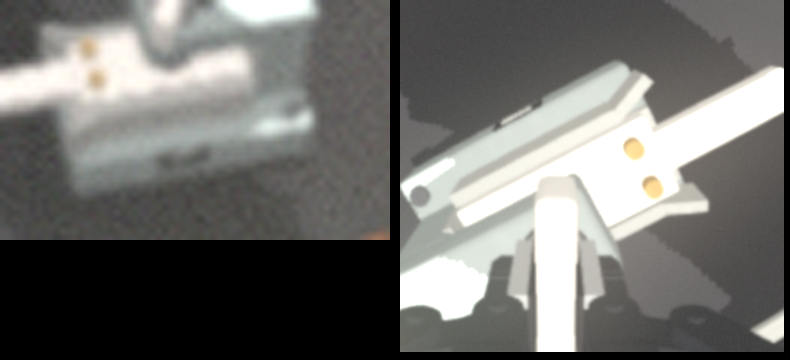

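Emit:
jog_arm:
  series:
    - [[0,0,0,0.3,0,0,0],[0,0,0,0.6,0,0,0],[0,0,0,0.6,0,0,0]]

```text
clock: 25.0
tcp_pos: [0.5587, 0.1385, 0.1103]
orientation: [-0.635, -0.312, 0.635, -0.311]
force: [-7.0, -1.6, 10.4]
grip_width: 0.129
```

```bash
python3 both.py 28
```

```text
25.0 [0.5587 0.1385 0.1103] yaw -127.7 F [-7.   -1.58 10.38] T [-0.138  1.542 -0.031] g 0.129 [-0.34  0.47  0.06  1.84 -0.04  0.83 -2.49]

25.05 [0.5587 0.1385 0.1103] yaw -127.63 F [-6.84 -0.93 10.45] T [-0.143  1.537 -0.088] g 0.127 [-0.34  0.47  0.06  1.84 -0.04  0.83 -2.49]
```

View pics/b28.png

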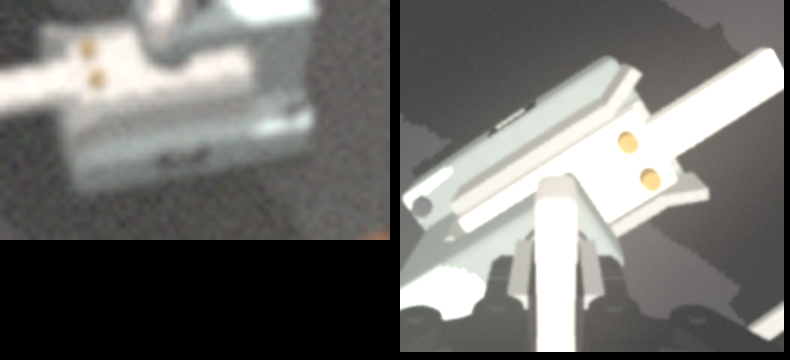

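Emit:
jog_arm:
  series:
    - [[0,0,0,0.3,0,0,0],[0,0,0,0.6,0,0,0],[0,0,0,0.6,0,0,0]]

```text
clock: 25.4
tcp_pos: [0.5587, 0.1386, 0.1104]
orientation: [-0.647, -0.285, 0.647, -0.285]
force: [-6.6, -0.3, 11.3]
grip_width: 0.127
```

```bash
python3 both.py 29
```

```text
25.4 [0.5587 0.1386 0.1104] yaw -132.5 F [-6.58 -0.3  11.29] T [-0.061  1.512 -0.029] g 0.127 [-0.36  0.47  0.08  1.84 -0.05  0.83 -2.57]

25.45 [0.5587 0.1386 0.1103] yaw -132.44 F [-7.5  -0.52 10.97] T [-0.063  1.452 -0.083] g 0.125 [-0.36  0.47  0.08  1.84 -0.05  0.83 -2.57]
```

View pics/b29.png

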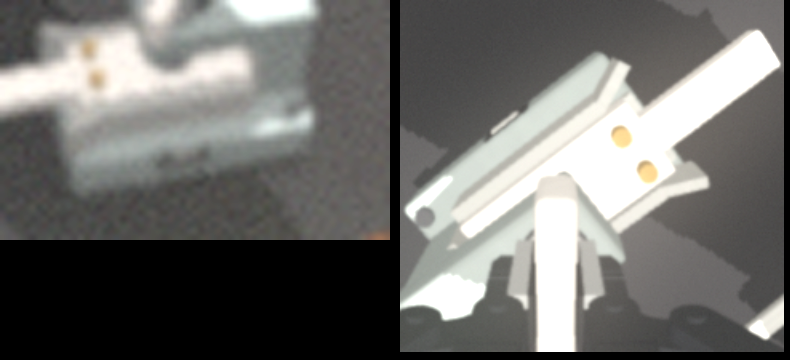

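The tab edge now stands slightly out at wrist crop (505,122). Continuing.

Emit:
jog_arm:
  series:
    - [[0,0,0,0.3,0,0,0],[0,0,0,0.6,0,0,0],[0,0,0,0.6,0,0,0]]

```text
clock: 25.8
tcp_pos: [0.5587, 0.1386, 0.1103]
orientation: [-0.659, -0.258, 0.659, -0.257]
force: [-6.3, -1.1, 10.3]
grip_width: 0.121
```

```bash
python3 both.py 30
```

```text
25.8 [0.5587 0.1386 0.1103] yaw -137.3 F [-6.33 -1.07 10.35] T [-0.099  1.464 -0.065] g 0.121 [-0.37  0.47  0.1   1.84 -0.06  0.83 -2.64]

25.85 [0.5588 0.1386 0.1103] yaw -137.24 F [-7.29 -0.55 11.38] T [-0.047  1.403 -0.076] g 0.127 [-0.37  0.47  0.09  1.84 -0.06  0.83 -2.64]
```

View pics/b30.png

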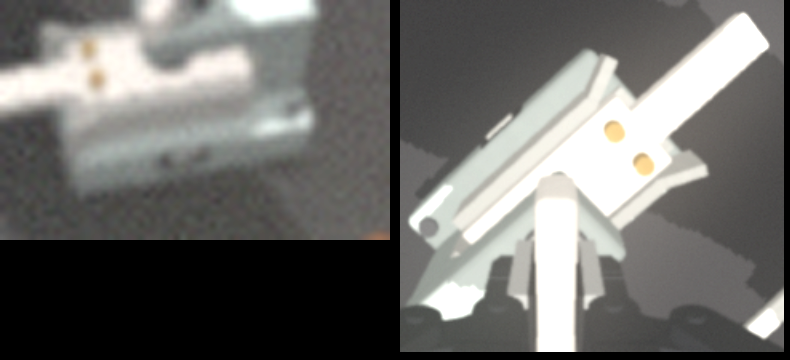

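Emit:
jog_arm:
  series:
    - [[0,0,0,0.3,0,0,0],[0,0,0,0.6,0,0,0],[0,0,0,0.6,0,0,0]]

```text
clock: 26.2
tcp_pos: [0.5588, 0.1386, 0.1103]
orientation: [0.669, 0.23, -0.669, 0.229]
force: [-5.8, 0.1, 10.8]
grip_width: 0.125
```

```bash
python3 both.py 31
```

```text
26.2 [0.5588 0.1386 0.1103] yaw -142.09 F [-5.76  0.07 10.8 ] T [-0.062  1.398  0.066] g 0.125 [-0.39  0.48  0.11  1.84 -0.07  0.83 -2.72]

26.25 [0.5588 0.1386 0.1103] yaw -142.03 F [-6.44  0.71 10.13] T [-0.037  1.333 -0.021] g 0.125 [-0.39  0.48  0.11  1.84 -0.07  0.83 -2.71]
```

View pics/b31.png

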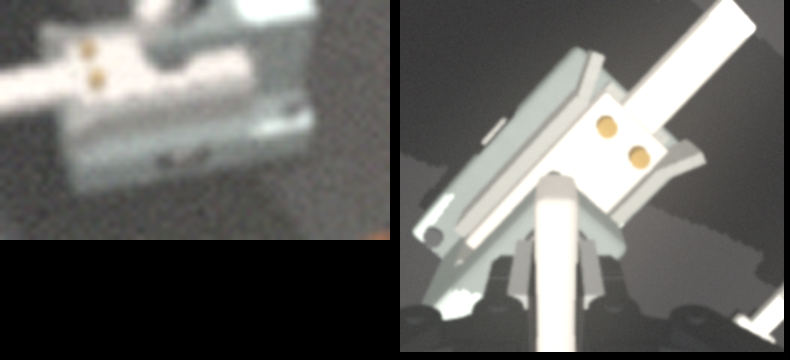

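The tab has crept about 2–3 mm but not snapped, and joint 7 is near its limit. I'll open the fingers, turn back a half turn around the bar and regrip.

Emit:
jog_arm:
  series:
    - [[0,0,0,0,0,0,0.3],[0,0,0,0,0,0,0.6],[0,0,0,0,0,0,1],[0,0,0,0,0,0,1],[0,0,0,0,0,0,1],[0,0,0,0,0,0,1],[0,0,0,0,0,0,1]]

```text
clock: 27.0
tcp_pos: [0.559, 0.1381, 0.1096]
orientation: [-0.669, -0.23, 0.669, -0.23]
force: [0.1, -0.3, -0.0]
grip_width: 1.0
```

```bash
python3 both.py 32
```

```text
27.0 [0.559  0.1381 0.1096] yaw -142.04 F [ 0.13 -0.26 -0.04] T [ 0.01  -0.009  0.004] g 1.0 [-0.39  0.48  0.12  1.84 -0.07  0.83 -2.71]

27.05 [0.559  0.1381 0.1096] yaw -142.03 F [-0.46 -0.77  0.01] T [ 0.021  0.039 -0.02 ] g 1.004 [-0.39  0.48  0.12  1.84 -0.07  0.83 -2.71]
```

View pics/w32.png

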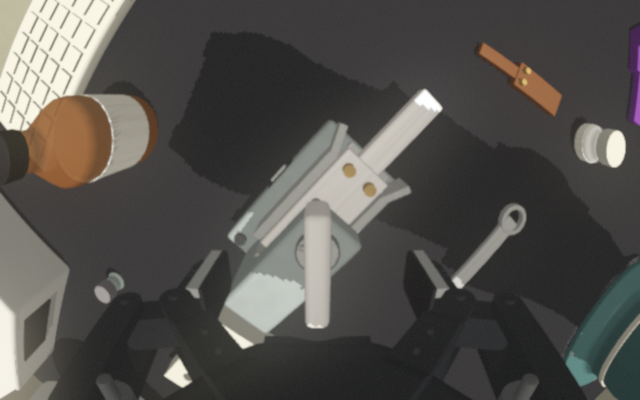

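Fingers are clear of the bar, which spans (305–328, 200–328). Turning back.

Emit:
jog_arm:
  series:
    - [[0,0,0,-0.6,0,0,1],[0,0,0,-1.5,0,0,1],[0,0,0,-2.5,0,0,1],[0,0,0,-3.5,0,0,1],[0,0,0,-4.5,0,0,1],[0,0,0,-5.5,0,0,1],[0,0,0,-6.5,0,0,1],[0,0,0,-7.5,0,0,1],[0,0,0,-8.5,0,0,1],[0,0,0,-9.5,0,0,1],[0,0,0,-10.5,0,0,1],[0,0,0,-11.5,0,0,1],[0,0,0,-12.0,0,0,1],[0,0,0,-12.0,0,0,1]]

```text
clock: 28.5
tcp_pos: [0.559, 0.1379, 0.1095]
orientation: [0.276, 0.651, -0.276, 0.651]
force: [-1.5, -0.2, -0.5]
grip_width: 1.002
```

Run:
```python
from h import *
from bench import robot
s=robot.sense();R=Ro.from_quat(s['orientation']).as_matrix();print(np.degrees(np.arctan2(R[1,2],R[0,2])),s['force'],s['qpos'])
print(move(s,[.559,.1382,.1096],down(np.radians(37.95))))
```

```text
-45.98912314595797 [-1.4635001  -0.18191831 -0.52830087] [-0.0843869   0.48886362 -0.26855865  1.83239256  0.16740131  0.84242877
 -1.23742816]
[-1.10000e-03  3.00000e-03 -4.50000e-03 -1.04924e+01 -1.60000e-03
 -1.60000e-03]
```

Emit:
jog_arm:
  series:
    - [[0,0,0,-0.8,0,0,1],[0,0,0,-1.8,0,0,1],[0,0,0,-2.8,0,0,1],[0,0,0,-3.8,0,0,1],[0,0,0,-4.8,0,0,1],[0,0,0,-5.8,0,0,1],[0,0,0,-6.8,0,0,1],[0,0,0,-7.8,0,0,1],[0,0,0,-8.8,0,0,1],[0,0,0,-9.8,0,0,1],[0,0,0,-10.5,0,0,1],[0,0,0,-10.5,0,0,1]]

```text
clock: 29.7
tcp_pos: [0.559, 0.138, 0.1095]
orientation: [-0.23, 0.669, 0.23, 0.669]
force: [-0.3, -0.3, 0.7]
grip_width: 1.001
```

```bash
python3 look.py w33; python3 st.py 33
```

```text
29.7 [0.559  0.138  0.1095] yaw 37.92 F [-0.26 -0.3   0.7 ] T [0.023 0.039 0.008] g 1.001 [ 0.17  0.55 -0.6   1.82  0.39  0.89  0.05]
29.75 [0.559  0.138  0.1095] yaw 37.72 F [-0.3   0.8  -0.23] T [-0.033 -0.027 -0.051] g 1.003 [ 0.17  0.55 -0.6   1.82  0.39  0.89  0.04]
```

View pics/w33.png

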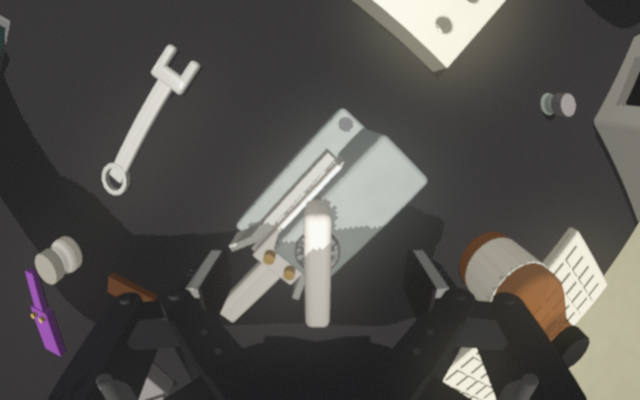

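View pics/s33c.png

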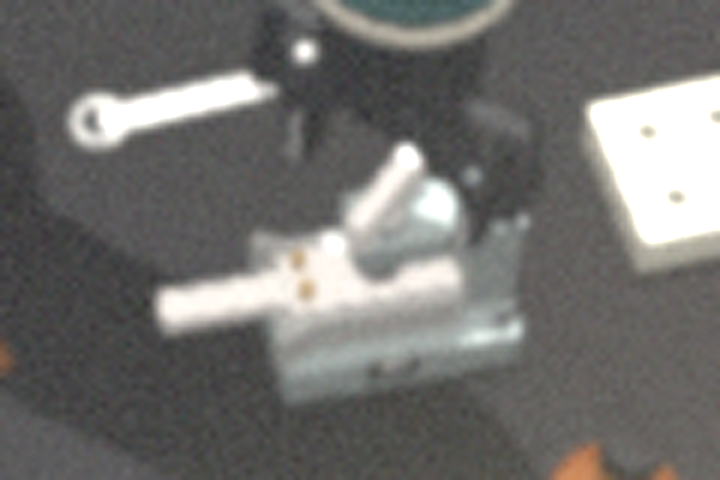

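The bar is again aligned between the pads. I'll regrip and turn in small steps, closing first.

Emit:
jog_arm:
  series:
    - [[0,0,0,0,0,0,0.5],[0,0,0,0,0,0,0],[0,0,0,0,0,0,0],[0,0,0,0,0,0,0],[0,0,0,0,0,0,0],[0,0,0,0,0,0,0],[0,0,0,0,0,0,0],[0,0,0,0,0,0,0],[0,0,0,0.3,0,0,0],[0,0,0,0.6,0,0,0],[0,0,0,0.6,0,0,0]]

```text
clock: 30.9
tcp_pos: [0.559, 0.1382, 0.1097]
orientation: [-0.202, 0.678, 0.201, 0.678]
force: [-1.6, -1.2, 4.6]
grip_width: 0.123
```

```bash
python3 st.py 34
```

```text
30.9 [0.559  0.1382 0.1097] yaw 33.11 F [-1.6  -1.22  4.57] T [-0.132  0.415  0.006] g 0.123 [ 0.15  0.54 -0.58  1.82  0.37  0.89 -0.03]
```

View pics/s34c.png

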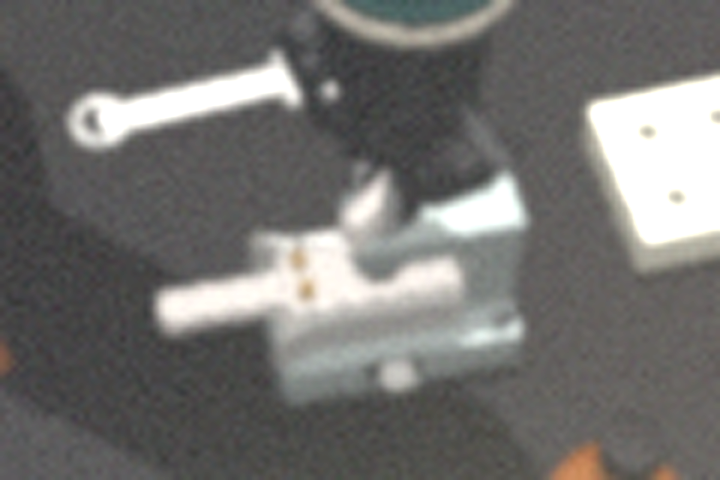

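The tab has popped: bright tab standing out at crop (397,375). I'll stop turning, open and rise clear.

Emit:
jog_arm:
  series:
    - [[0,0,0,0.6,0,0,0.3],[0,0,0,0.6,0,0,0.6],[0,0,0,0.6,0,0,0.8],[0,0,0,0.6,0,0,0.8],[0,0,0,0.6,0,0,0.8],[0,0,0,0.6,0,0,0.8]]

```text
clock: 31.55
tcp_pos: [0.559, 0.1381, 0.1095]
orientation: [-0.173, 0.686, 0.173, 0.685]
force: [0.3, 0.7, 0.7]
grip_width: 0.802
```

```bash
python3 look.py w35
```

```text
31.55 [0.559  0.1381 0.1095] yaw 28.4 F [0.35 0.66 0.73] T [0.022 0.016 0.015] g 0.802 [ 0.14  0.54 -0.56  1.82  0.36  0.88 -0.1 ]
```

That call repeated the 0.6 turn, so the handle may have gone up to 4.8° further as the fingers opened, about 2 N, which stays well below 50 N. Now I'll rise and look.

Emit:
jog_arm:
  series:
    - [[-0.3,0,0,0,0,0,0.8],[-0.9,0,0,0,0,0,0.8],[-1.6,0,0,0,0,0,0.8],[-2.2,0,0,0,0,0,0.8],[-2.4,0,0,0,0,0,0.8],[-2.4,0,0,0,0,0,0.8]]

```text
clock: 32.2
tcp_pos: [0.5596, 0.1383, 0.2317]
orientation: [-0.173, 0.685, 0.173, 0.687]
force: [0.0, 0.1, -0.2]
grip_width: 0.796
```

```bash
python3 look.py w36; python3 st.py 36
```

```text
32.2 [0.5596 0.1383 0.2317] yaw 28.37 F [ 0.01  0.09 -0.16] T [0.052 0.009 0.059] g 0.796 [ 0.2   0.39 -0.63  1.72  0.25  1.11 -0.01]
32.25 [0.5591 0.1381 0.2301] yaw 28.36 F [ 0.22  0.05 -0.18] T [ 0.006 -0.049 -0.025] g 0.803 [ 0.2   0.39 -0.62  1.72  0.25  1.1  -0.01]
```

View pics/w36.png

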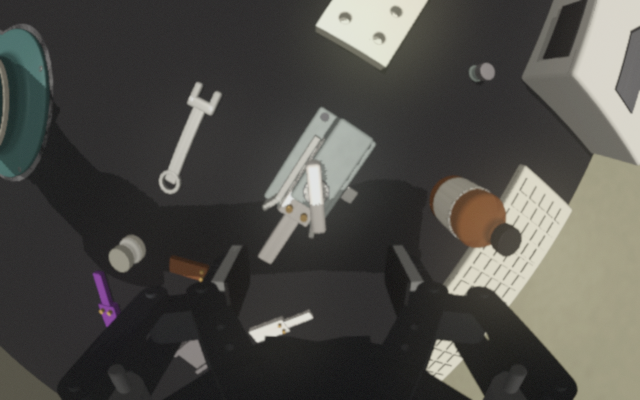

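View pics/s36c.png

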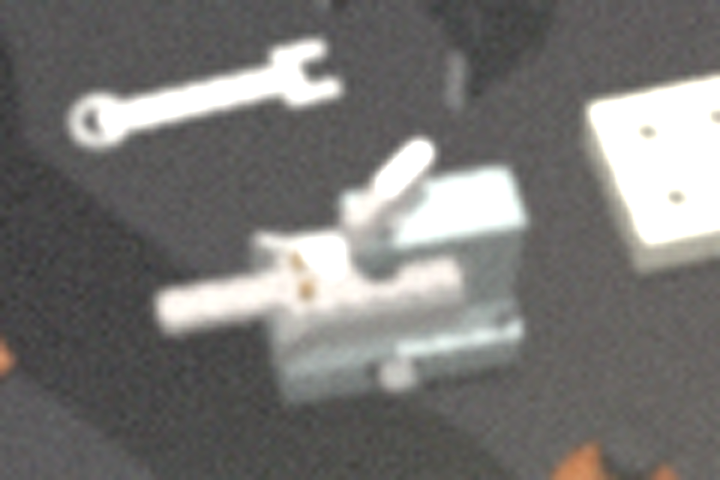

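The tab stays out, the handle is free and the cell is in the throat. The bar sits about 5° off the gripper axis, so it didn't follow my extra turn. Handing in.

```bash
python3 -c "
from bench import robot
print(robot.close_job())"
```

```text
the job is handed in; nothing more can be done
None
```

The flow cell is clamped in the screw clamp with the indicator tab popped out, and I handed the job in at about 32 s of the 69 s allowed.

- **Cell:** I lifted the larger white cell off its cradle by the tongue and slid it in along the plate. It touched the plate at the predicted height. It came up against the stop at about 6.5 N, and I then released it. The stop contact came about 1 mm before my estimate of the clamp's position, which fits the 1–2 mm disagreement between the cameras.
- **Handle:** I turned it clockwise about 220° in small steps, opening the fingers and regripping once near joint 7's limit. The tab crept 2–3 mm and then popped, and I stopped at that step.
- **One slip:** The release call repeated a 4.8° turn while the fingers were opening. At most that adds about 2 N, which should stay below the 50 N limit. The wrist picture afterwards shows the bar about 5° off the gripper axis, so it did not noticeably follow.
- **Last checks:** The scene and wrist pictures show the tab standing out, the cell in the throat, the handle free and the gripper well above it. The force reading is about zero and no bystander appears moved. I could not measure the clamping force directly.

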